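# Log the lens, then hold its offset bracket over the setting fixture

### The arm

A 6-joint arm with a two-finger parallel gripper is mounted at the origin on a cart in front of the work surface, level with it; the furniture and walls round the work are solid. World frame = base frame: x ahead of the robot, y to its left, z up, the work surface at z = 0. Lengths are in mm, angles in degrees, forces in N, time in s.
With the tool pointing down it reaches from about 325 to 925 mm from the base axis. Payload 3.1 kg.
Tool frame: the origin (TCP) lies at the very end of the fingers, on their centre line; the grasp point (between the pads) lies 19 mm behind it (manip.grip_point_offset is the distance from the TCP to the grasp point, in mm); z points along the fingers, x is the direction in which the jaws open and shut, and the axes are right-handed (so a half turn about z gives the same grasp; the last joint's range is limited). The gripper opens to 85 mm and grips with 20 to 120 N. Pads are 22 mm wide; open, the fingers measure 114 mm over their backs; the gripper's body (76 mm by 85 mm) begins 54 mm behind the grasp point. The pads swing forward as they close: fully open they stand 13 mm farther back than shut.
Start: joints at [69.03, 12.427, 92.441, -0, 75.132, -6.429], TCP at [156.908, 604.995, 231.3] pointing down, gripper open.
Joint ranges: [-157.48, 157.48], [-44.54, 120.13], [17.64, 146.25], [-64.5, 244.5], [7.68, 150.69], [-147.95, 147.95]. Speed limits (degrees/s): [159.86, 159.86, 180, 180, 180, 180].

### API

Orientations are given as a 3x3 rotation matrix whose columns are the frame's x, y, z axes.
In Python, from cell import manip gives the robot as it stands.
- The arm moves only by the tool play_rows, never from a script. Its argument "moves" is a list of rows, each an object with "dp": the shift along the tool's x, y, z in m, a list of three; "angular": the turn, a rotation vector about the tool's x, y, z in rad, a list of three; "gripper": the opening, from -1 (shut) to 1 (fully open). In form: [{"dp": [dx, dy, dz], "angular": [rx, ry, rz], "gripper": gripper}, ...]. A call has 1 to 8 rows; each row is the pose to reach, as a shift and turn from the pose commanded when the call began, along the tool's axes at that moment; what a row does not reach only later rows make up. A row lasts 1/12 s, in which the tool goes at most 41.7 mm and 7.16 degrees, less where a joint would pass 70% of its speed; a pose out of reach is approached as far as the arm can. A call with a gripper value outside its range is refused whole. The fingers move at their own pace and stop on an object; "grip_force" is the grip in N (left out, the last holds). Time passes only in rows, so rows that repeat a pose let the fingers close. It gives the time, the measured TCP pose, the force and the opening at its end, in the units of the state.
- manip.get_state(): the state, without advancing time (a new reading comes with each control period).
- manip.capture(name): name is "scene" or "side" or "wrist"; returns the picture (420x560x3 uint8, red, green, blue); there is no depth.
- manip.calibration(name): a dict with "K" (3x3 intrinsics, pixels), "R" (3x3) and "t" (3): a world point X has camera coordinates R X + t. Camera axes: x right, y down, z forward; pixel columns grow to the right and rows downward; lengths in mm; the calibration is good to about 2 mm. A picture is of the moment at which its call begins: read the wrist's pose just before it. calibration takes no time and is no camera call; for the wrist camera it gives the pose at the moment of the call.
- manip.finish_job(): hands the job in, once; it reports no verdict.
The state is a dict: "time_s": time; "q": joint angles; "joint_vel": joint speeds; "tau": joint torques, N m; "tcp_pos": TCP position; "eef_rot": TCP orientation; "force": force on the tool from outside, world axes, zero at the start; "ft_torque": the same for the moment, N m; "opening": finger opening in mm.
Only numpy, scipy, OpenCV 4.12 (cv2) and the standard library are available. Lean on these libraries where they do the work, as an engineer would, in place of code of your own. Each camera call takes 0.05 s, during which the arm holds its last target.

### The job

Set up the lens for shimming: first turn the black lens barrel where it stands in the fixture's nest until its white code label faces the code reader, and let go of it, because it cannot be turned once the bracket is round it. Then pick up the offset lens bracket by its balance point (the yellow band on its bar), bring it level over the fixture with its clamp ring centred round the top of the lens and the hole of its foot above the dowel of the post, and finish still holding it there, level and touching nothing, its foot about 15 mm above the post's pad, so that I can slip a shim in: do not set it down or let go. Leave the other things on the bench alone.

Things in the scene. Friction and masses are not known exactly. Their poses are not given: they have to be found in the camera images.
- fixture: fixed lens setting fixture on the right of the bench: aluminium plate 90 x 252 x 12 mm. Origin under the plate on the bench, y along it from the black code reader (44 x 30 mm, 61 high, red window facing +y at y = -98) to the foot post at y = +100; x across it, z up; plate y = -132 to 120. Lens nest at y = -40: dark ring, bore 40, outside 47, 8 mm high on the plate
- nest_centre (a point): centre of the lens nest, on the plate's top (12 mm above the bench); axes as the fixture's
- read_point (a point): point fixed to the fixture, 18.8 mm from the nest's centre towards the reader, 30.5 mm above the bench: where the middle of the code label should come to lie
- foot_seat (a point): middle of the pad on top of the foot post (36 x 36 mm), on the dowel's axis, 36 mm above the bench; the dowel, 6 mm thick, rises 8 mm above the pad; axes as the fixture's
- lens: loose black lens barrel, 120 g, 58 mm tall, 37 mm thick to 46 mm up, then tapering to 30, upright in the nest with 1.5 mm play all round. Origin under its centre, z up. White code label on its side towards its own -y, white index line above it on the top. Its yaw starts 0.65 to 1.45 rad below the fixture's; turned anticlockwise from above to equal yaw, the label faces the reader. Grip it 25 to 45 mm up
- code (a point): middle of the code label, white with a black square, on the lens's side, 18.8 mm from its axis towards its own -y, 18.5 mm above its underside
- bracket: loose grey cast bracket, 0.34 to 0.59 kg, lying on the bench on ring and foot. Origin under the clamp ring's centre, y along the bar to the foot, z up. Ring: bore 48, outside 62, 28 high, lugs to y = -42. Bar 14 wide (x), z = 10 to 28, y = 30 to 132. Foot plate 36 x 36 x 10 at y = 140 with an 11 mm hole. Over the fixture its yaw equals the fixture's: ring round the lens, foot over the post
- balance (a point): balance point on the bar, marked by a yellow band 7 mm wide round the bar: y = 45 mm, z = 19 mm in the bracket's frame, axes as the bracket's; the centre of mass lies here along the bar. Grip the bar here across its 14 mm; the ring's outside is 14 mm away
- foot_hole (a point): centre of the foot's hole at the foot's underside (y = 140 mm, z = 0 in the bracket's frame)
- servo_drive: obstacle: tall fixed white and black machine head, 0.45 m high, behind the middle of the bench, between the bracket and the fixture; its grey side plate and base reach forward to x = 0.65 m, y = 0.01 to 0.25 m, its tower to x = 0.71 m: swing round in front of it. Lower: a grey control box, 88 mm high, stands before the fixture (x = 0.42 to 0.57), a vice 53 mm high right of the bracket
- loupe: bystander: small black loupe standing on the mat, 37 mm wide, 40 mm tall; origin under its centre
- wipe_pack: bystander: white box of wipes, 63 x 106 x 37 mm; origin under its centre
- valve_block: bystander: small light valve block, 18 x 64 x 29 mm; origin under its centre
- caliper: bystander: caliper lying near the bench's front edge, 62 x 160 x 13 mm; origin under its centre
- vacuum_pen: bystander: white pen-shaped tool lying at the back of the mat, 12 x 143 x 14 mm; origin under its centre
Things that resemble listed ones, but are neither listed nor needed, are in the scene too. Leave any blue look-alike of the lens alone.

How it is judged:
By the outcome, as a careful person would: the job done as asked, in the order asked, and still so for the second after the job is handed in, while the arm keeps its last pose, push and grip.
It also fails if it takes over 72 s, if anything falls off the work surface, if the arm or the gripper's body presses on something with over 40 N, if the wrist force passes 120 N, or if a joint passes its speed limit or range.

## Working session

There is one attempt and no reset: what is moved stays moved. The work goes in short steps, Python scripts to look and compute and a tool call to move; the robot and the scene stay as the last step left them, time stands still between calls to the robot, and variables do not carry over. Pictures are saved under pics/ and viewed, and the job is handed in when it is done.

Besides the shell and the picture viewer there is one more tool, called after "Emit:" by a JSON object that holds its "api" and its "payload", one argument or row to a line. play_rows: Moves the arm, as the interface text tells. Its arguments: {"type":"object","properties":{"moves":{"type":"array","items":{"type":"object","properties":{"dp":{"type":"array","items":{"type":"number"}},"angular":{"type":"array","items":{"type":"number"}},"gripper":{"type":"number"}}}},"grip_force":{"type":"number"}},"required":["moves"]}

```bash
ls; mkdir -p pics; python3 - <<'E'
from cell import manip
import cv2
s=manip.get_state();print({k:(s[k] if not hasattr(s[k],'tolist') else s[k].tolist()) for k in s})
for n in ['scene','side','wrist']:
    c=manip.calibration(n);print(n,c)
    im=manip.capture(n);cv2.imwrite(f'pics/{n}0.png',im[:,:,::-1])
E
```

```text
pics
{'time_s': 0.0, 'q': [69.02994251141934, 12.477869085019448, 92.52961219312061, -0.0006577674813695067, 75.13282061167803, -6.430777736524538], 'joint_vel': [0.027460613348978823, -0.12422893755955251, 0.06229483157816236, -0.02917859049344758, 0.02565156081117164, 0.02783635134349736], 'tau': [0.00023693329239904415, -39.68461275100708, -30.385150909423828, -0.00021063284748379374, 0.009702016250230372, -7.12668452251819e-06], 'tcp_pos': [156.60860450350796, 604.2043407563668, 229.94592223653697], 'eef_rot': [[0.251039750872933, 0.9679763910052742, -0.0008659896418916699], [0.9679737167870109, -0.25104110651107536, -0.002290513312369923], [-0.0024345618075850136, -0.0002632453210524542, -0.9999970018008584]], 'force': [0.43632549175160723, -0.9057429001101289, 0.1754538181027079], 'ft_torque': [-0.012479972324037851, -0.023378684045021587, 0.012106102539388717], 'opening': 85.74600806698682}
scene {'K': array([[403.4919922 ,   0.        , 281.31568136],
       [  0.        , 403.4919922 , 207.64607543],
       [  0.        ,   0.        ,   1.        ]]), 'R': array([[ 0.426742
[... 276 characters left out ...]
47387323, 204.95533606],
       [  0.        ,   0.        ,   1.        ]]), 'R': array([[-0.99554181, -0.09077259, -0.02562911],
       [-0.01234696,  0.39479952, -0.91868433],
       [ 0.09350971, -0.91427221, -0.39416019]]), 't': array([ 597.97471281,   -9.79236328, 1486.81512248])}
wrist {'K': array([[371.14300523,   0.        , 283.11720695],
       [  0.        , 371.14300523, 207.89968171],
       [  0.        ,   0.        ,   1.        ]]), 'R': array([[ 2.51412637e-01,  9.67879806e-01, -6.06287460e-04],
       [ 9.24027110e-01, -2.39835123e-01,  2.97746561e-01],
       [ 2.88037475e-01, -7.54174740e-02, -9.54644760e-01]]), 't': array([-624.40717265,  -38.04298344,  379.29024767])}
```

View pics/scene0.png

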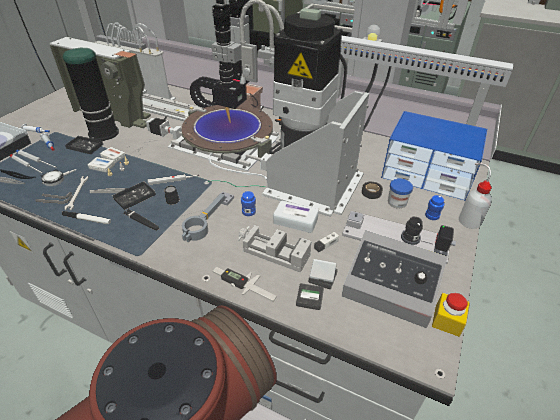

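View pics/side0.png

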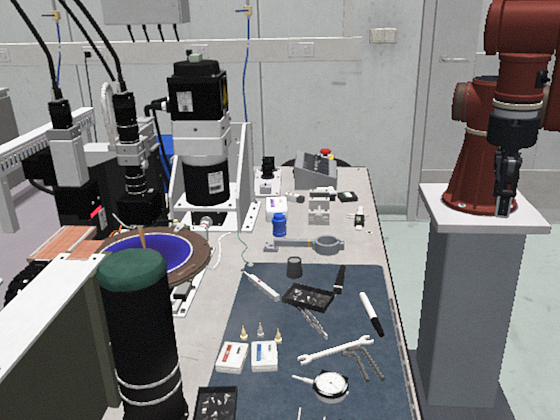

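View pics/wrist0.png

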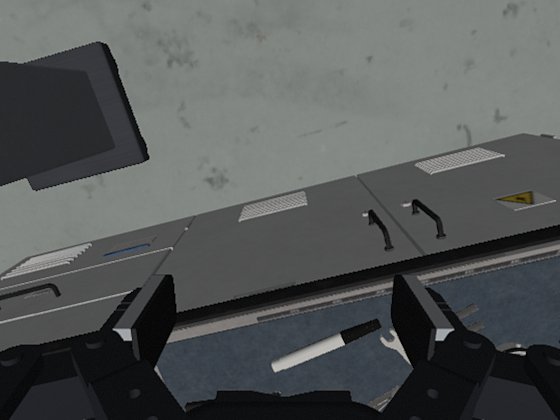

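Scene: bracket ring at (195,228) with its foot at (225,200). On the fixture, the black lens is at (412,230), the reader at (443,238) and the post at (355,218). There are blue look-alikes at (248,203) and (435,207). I'll enlarge both areas.

```bash
cat > h.py <<'E'
from cell import manip
import cv2, numpy as np
def px2w(c,uv,z):
    d=np.linalg.inv(c['K'])@np.array([uv[0],uv[1],1.]); d=c['R'].T@d; o=-c['R'].T@c['t']
    return o+d*(z-o[2])/d[2]
def w2px(c,X):
    p=c['K']@(c['R']@np.asarray(X,float)+c['t']); return p[:2]/p[2]
def crop(im,x0,y0,x1,y1,s,name):
    c=cv2.resize(im[y0:y1,x0:x1],None,fx=s,fy=s,interpolation=cv2.INTER_CUBIC); cv2.imwrite('pics/'+name,c)
E
python3 - <<'E'
from h import *
im=cv2.imread('pics/scene0.png')
crop(im,335,185,475,290,5,'c_fix.png'); crop(im,170,180,270,250,7,'c_br.png')
im=cv2.imread('pics/side0.png')
c=manip.calibration('scene')
for n,uv,z in [('post',(355,218),40),('lens top',(413,222),70),('reader top',(446,226),73),('ring',(194,226),28),('foot',(226,199),10)]: print(n,px2w(c,uv,z))
E
```

```text
post [633.82413503 -30.78677883  40.        ]
lens top [ 647.31799912 -164.03839995   70.        ]
reader top [ 663.85148831 -235.92376977   73.        ]
ring [445.35162106 318.48399258  28.        ]
foot [586.0654768  314.15181008  10.        ]
```

View pics/c_fix.png

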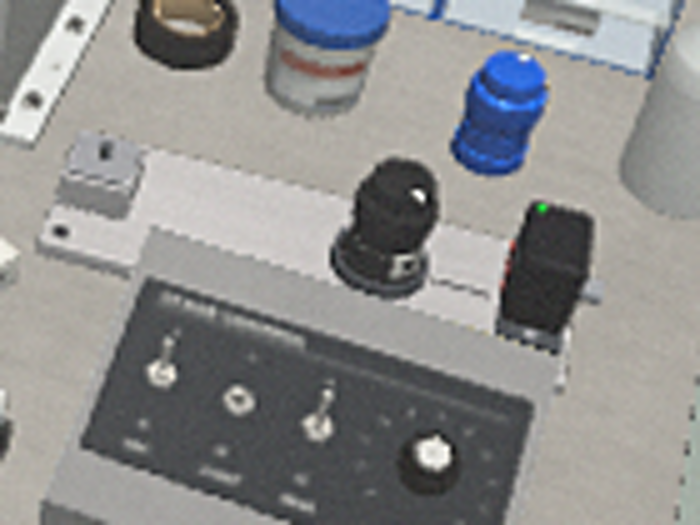

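View pics/c_br.png

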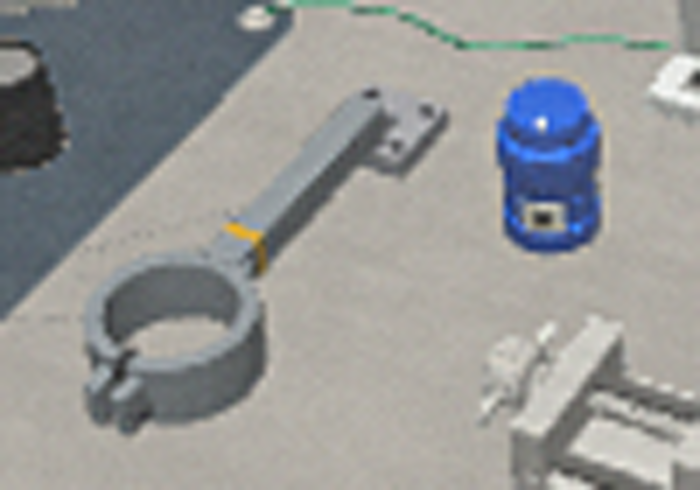

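```bash
cat >> h.py <<'E'
from scipy.spatial.transform import Rotation as Ro
def cmd(): # measured pose
    s=manip.get_state(); return np.array(s['tcp_pos']),np.array(s['eef_rot'])
def down(yaw): # tool down with x axis at yaw deg
    a=np.radians(yaw); x=np.array([np.cos(a),np.sin(a),0]); z=np.array([0,0,-1.]); return np.stack([x,np.cross(z,x),z],1)
def go(P,R,p0=None,R0=None):
    p,r=cmd()
    if p0 is not None:p=np.array(p0)
    if R0 is not None:r=R0
    d=r.T@(np.array(P)-p)/1000; w=Ro.from_matrix(r.T@R).as_rotvec()
    n=max(np.linalg.norm(d)/.0417,np.degrees(np.linalg.norm(w))/7.16)
    print('dp',d.round(4).tolist(),'ang',w.round(4).tolist(),'rows',round(n,2))
E
python3 - <<'E'
from h import *
c=manip.calibration('wrist');p,r=cmd()
o=-c['R'].T@c['t'];print('cam in tool',r.T@(o-p),'optical axis in tool',r.T@c['R'][2], 'imgx',r.T@c['R'][0],'imgy',r.T@c['R'][1])
c=manip.calibration('scene');print(-c['R'].T@c['t']);c=manip.calibration('side');print(-c['R'].T@c['t'])
# obs pose test
p,r=cmd(); cw=manip.calibration('wrist'); Rct=cw['R']@r; oc=r.T@(-cw['R'].T@cw['t']-p)
for yaw in (98,8,-20,-82,60):
  for P in ([600,-140,230],[560,-140,230],[560,-140,300]):
    R=down(yaw);Rc=Rct@R.T;t=-Rc@(np.array(P)+R@oc);K=dict(K=cw['K'],R=Rc,t=t)
    print(yaw,P,'j6',np.degrees(np.arctan2(P[1],P[0]))-yaw,[w2px(K,X).round().tolist() for X in ([647,-164,70],[634,-31,44],[664,-236,73])])
E
```

```text
cam in tool [ 9.74117513e-02 -7.63137109e+01 -1.42953223e+02] optical axis in tool [0.00144013 0.29799739 0.9545656 ] imgx [ 9.99998607e-01  3.76827782e-04 -1.62631081e-03] imgy [-8.44343209e-04  9.54566611e-01 -2.97996429e-01]
[-112.96167393 -171.75725935  715.22808349]
[ 456.15626076 1417.49948608  592.37279538]
98 [600, -140, 230] j6 -111.13402230639632 [[248.0, 235.0], [391.0, 230.0], [163.0, 244.0]]
98 [560, -140, 230] j6 -112.03624346792648 [[243.0, 276.0], [382.0, 268.0], [161.0, 284.0]]
98 [560, -140, 300] j6 -112.03624346792648 [[250.0, 245.0], [367.0, 241.0], [182.0, 252.0]]
8 [600, -140, 230] j6 -21.134022306396325 [[332.0, 221.0], [342.0, 58.0], [337.0, 298.0]]
8 [560, -140, 230] j6 -22.03624346792648 [[378.0, 227.0], [389.0, 65.0], [380.0, 303.0]]
8 [560, -140, 300] j6 -22.03624346792648 [[361.0, 204.0], [370.0, 70.0], [364.0, 269.0]]
-20 [600, -140, 230] j6 6.865977693603677 [[344.0, 195.0], [276.0, 44.0], [387.0, 263.0]]
-20 [560, -140, 230] j6 5.963756532073521 [[390.0, 179.0], [322.0, 25.0], [431.0, 248.0]]
-20 [560, -140, 300] j6 5.963756532073521 [[371.0, 163.0], [315.0, 37.0], [406.0, 222.0]]
-82 [600, -140, 230] j6 68.86597769360368 [[320.0, 135.0], [163.0, 125.0], [414.0, 127.0]]
-82 [560, -140, 230] j6 67.96375653207352 [[329.0, 83.0], [166.0, 77.0], [426.0, 74.0]]
-82 [560, -140, 300] j6 67.96375653207352 [[320.0, 85.0], [186.0, 80.0], [399.0, 77.0]]
60 [600, -140, 230] j6 -73.13402230639632 [[286.0, 245.0], [408.0, 152.0], [227.0, 298.0]]
60 [560, -140, 230] j6 -74.03624346792648 [[307.0, 280.0], [426.0, 190.0], [250.0, 330.0]]
60 [560, -140, 300] j6 -74.03624346792648 [[303.0, 249.0], [402.0, 174.0], [255.0, 292.0]]
```

```bash
python3 - <<'E'
from h import *
go([560,-150,300],down(8))
E
```

```text
dp [-0.6291, 0.5798, -0.0687] ang [0.0009, 0.0018, 1.1774] rows 20.58
```

Emit:
{"api": "play_rows", "payload": {
  "moves": [
    {"dp": [-0.629, 0.58, -0.07], "angular": [0, 0, 1.177], "gripper": 1},
    {"dp": [-0.629, 0.58, -0.07], "angular": [0, 0, 1.177], "gripper": 1},
    {"dp": [-0.629, 0.58, -0.07], "angular": [0, 0, 1.177], "gripper": 1},
    {"dp": [-0.629, 0.58, -0.07], "angular": [0, 0, 1.177], "gripper": 1},
    {"dp": [-0.629, 0.58, -0.07], "angular": [0, 0, 1.177], "gripper": 1},
    {"dp": [-0.629, 0.58, -0.07], "angular": [0, 0, 1.177], "gripper": 1},
    {"dp": [-0.629, 0.58, -0.07], "angular": [0, 0, 1.177], "gripper": 1},
    {"dp": [-0.629, 0.58, -0.07], "angular": [0, 0, 1.177], "gripper": 1}
  ]
}}

```text
time_s: 0.82
tcp_pos: [313.7, 310.1, 258.4]
eef_rot: [[0.952, 0.307, 0.0], [0.307, -0.952, -0.0], [0.0, 0.0, -1.0]]
force: [1.4, 0.0, -0.5]
opening: 85.4
```

```bash
python3 - <<'E'
from h import *
go([560,-150,300],down(8));s=manip.get_state();print(s['time_s'],s['q'],s['tcp_pos'])
E
```

```text
dp [0.0934, 0.5135, -0.0415] ang [0.0001, -0.0, 0.1719] rows 12.55
0.8167 [ 3.55428999e+01 -1.23687946e+01  1.14310646e+02 -8.42345660e-03
  7.80589091e+01  1.76934842e+01] [313.74517103 310.12190853 258.38079463]
```

Emit:
{"api": "play_rows", "payload": {
  "moves": [
    {"dp": [0.093, 0.513, -0.041], "angular": [0, 0, 0.172], "gripper": 1},
    {"dp": [0.093, 0.513, -0.041], "angular": [0, 0, 0.172], "gripper": 1},
    {"dp": [0.093, 0.513, -0.041], "angular": [0, 0, 0.172], "gripper": 1},
    {"dp": [0.093, 0.513, -0.041], "angular": [0, 0, 0.172], "gripper": 1},
    {"dp": [0.093, 0.513, -0.041], "angular": [0, 0, 0.172], "gripper": 1},
    {"dp": [0.093, 0.513, -0.041], "angular": [0, 0, 0.172], "gripper": 1},
    {"dp": [0.093, 0.513, -0.041], "angular": [0, 0, 0.172], "gripper": 1},
    {"dp": [0.093, 0.513, -0.041], "angular": [0, 0, 0.172], "gripper": 1}
  ]
}}

```text
time_s: 1.48
tcp_pos: [472.1, 17.7, 284.7]
eef_rot: [[0.99, 0.144, 0.0], [0.144, -0.99, 0.0], [0.0, -0.0, -1.0]]
force: [1.1, 0.3, 0.1]
opening: 85.3
```

```bash
python3 - <<'E'
from h import *
go([560,-150,300],down(8))
E
```

```text
dp [0.0628, 0.1786, -0.0154] ang [-0.0002, -0.0002, 0.0049] rows 4.56
```

Emit:
{"api": "play_rows", "payload": {
  "moves": [
    {"dp": [0.063, 0.179, -0.015], "angular": [0, 0, 0.005], "gripper": 1},
    {"dp": [0.063, 0.179, -0.015], "angular": [0, 0, 0.005], "gripper": 1},
    {"dp": [0.063, 0.179, -0.015], "angular": [0, 0, 0.005], "gripper": 1},
    {"dp": [0.063, 0.179, -0.015], "angular": [0, 0, 0.005], "gripper": 1},
    {"dp": [0.063, 0.179, -0.015], "angular": [0, 0, 0.005], "gripper": 1},
    {"dp": [0.063, 0.179, -0.015], "angular": [0, 0, 0.005], "gripper": 1},
    {"dp": [0.063, 0.179, -0.015], "angular": [0, 0, 0.005], "gripper": 1}
  ]
}}

```text
time_s: 2.07
tcp_pos: [560.0, -149.3, 298.9]
eef_rot: [[0.991, 0.137, -0.001], [0.137, -0.991, 0.001], [-0.001, -0.001, -1.0]]
force: [-0.4, 1.3, -1.0]
opening: 85.2
```

```bash
cat > snap.py <<'E'
import sys,pickle
from h import *
c=manip.calibration('wrist');im=manip.capture('wrist')[:,:,::-1].copy();n=sys.argv[1]
cv2.imwrite(f'pics/{n}.png',im);pickle.dump(c,open(f'pics/{n}.pkl','wb'))
print(manip.get_state()['tcp_pos'],manip.get_state()['time_s'])
if len(sys.argv)>2: x0,y0,x1,y1,s=map(int,sys.argv[2:7]);crop(im,x0,y0,x1,y1,s,n+'c.png')
E
python3 snap.py w1
```

```text
[ 559.55073074 -148.07029606  298.82291541] 2.1167
```

View pics/w1.png

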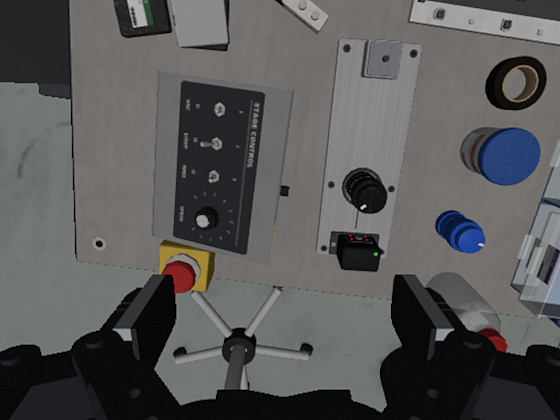

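```bash
python3 - <<'E'
from h import *
im=cv2.imread('pics/w1.png')
crop(im,305,25,435,150,5,'w1a.png');crop(im,305,150,435,275,5,'w1b.png')
E
```

```text
(no output)
```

View pics/w1a.png

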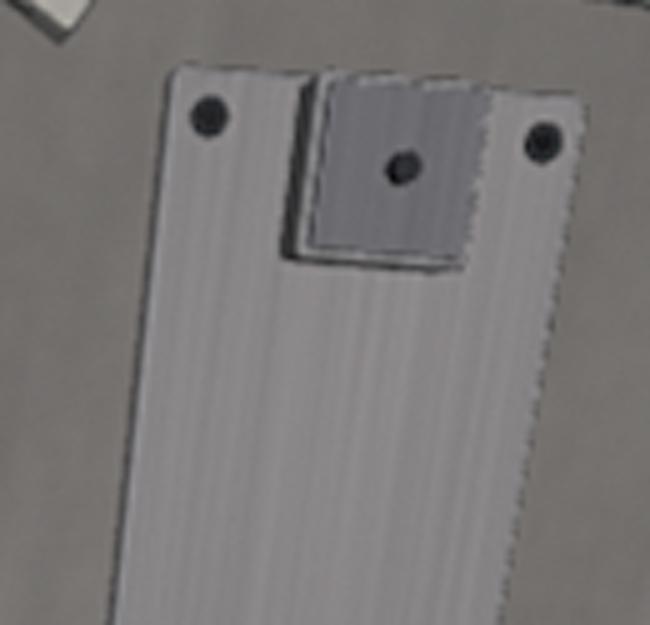

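View pics/w1b.png

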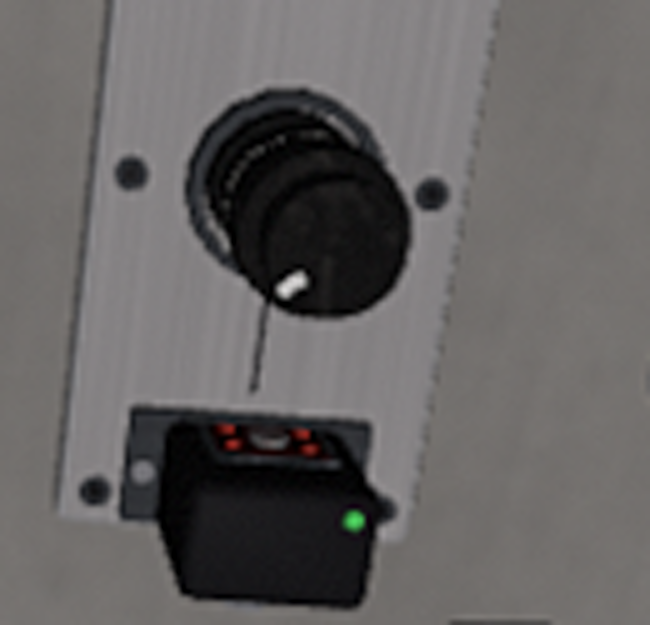

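```bash
cat > fit.py <<'E'
import pickle
from h import *
from scipy.optimize import least_squares
def fit2(loc,W):
    loc=np.array(loc,float);W=np.array(W,float)
    f=lambda v:(loc@np.array([[np.cos(v[2]),np.sin(v[2])],[-np.sin(v[2]),np.cos(v[2])]])+v[:2]-W).ravel()
    r=least_squares(f,[W[:,0].mean(),W[:,1].mean(),0.1]);return r.x,r.fun.reshape(-1,2)
E
python3 - <<'E'
from fit import *
c=pickle.load(open('pics/w1.pkl','rb'))
A=lambda x,y:(305+x/5-.4,25+y/5-.4);B=lambda x,y:(305+x/5-.4,150+y/5-.4)
pts=[((-45,120),A(175,68),12),((45,120),A(585,97),12),((-45,-132),B(60,517),12),((45,-132),B(405,540),12),((0,100),A(403,165),44)]
W=[px2w(c,p,z)[:2] for _,p,z in pts]
v,r=fit2([p[0] for p in pts],W);print(v[:2],np.degrees(v[2]));print(r.round(1))
ca,sa=np.cos(v[2]),np.sin(v[2]);Rz=np.array([[ca,-sa],[sa,ca]])
n=v[:2]+Rz@[0,-40];print('nest',n,'foot',v[:2]+Rz@[0,100],'bal',v[:2]+Rz@[0,5])
i=px2w(c,B(291,284),70)[:2];print('index',i,np.linalg.norm(i-n),'az',np.degrees(np.arctan2(*(i-n)[::-1])), 'needed', np.degrees(v[2])-90)
def P(X):
  p=w2px(c,X);return ((p-[305,150]+.4)*5).round()
print('nest top centre proj',P([*n,70]),'nest ring',[P([*(n+23.5*np.array([np.cos(t),np.sin(t)])),20]) for t in (0,1.57,3.14,4.71)])
# scene check of label
c=manip.calibration('scene');S=lambda x,y:(335+x/5-.4,185+y/5-.4)
L=px2w(c,S(404,266),30.5);print('label',L,np.linalg.norm(L[:2]-n))
print('nest proj scene',(w2px(c,[*n,70])-[335,185]+.4)*5)
i=px2w(c,S(420,197),70)[:2];print(i,np.degrees(np.arctan2(*(i-n)[::-1])))
E
```

```text
[ 652.47741038 -125.74958117] 3.796318888405682
[[-1.4  1.5]
 [ 0.8  1.1]
 [-1.  -1.7]
 [ 1.3 -1.5]
 [ 0.4  0.5]]
nest [ 655.12580214 -165.66181014] foot [645.85643098 -25.96900875] bal [ 652.14636141 -120.76055255]
index [ 647.478482   -174.76986006] 11.89277422071151 az -130.0175627260809 needed -86.20368111159432
nest top centre proj [336. 247.] nest ring [array([386., 202.]), array([308.,  91.]), array([188., 175.]), array([267., 284.])]
label [ 640.6063229  -180.02413222   30.5       ] 20.42281990770023
nest proj scene [398.8272226  177.84990081]
[ 646.19190342 -177.26115839] -127.60371453761901
```

```bash
python3 - <<'E'
from h import *
go([655,-166,150],down(-42))
E
```

```text
dp [0.0923, 0.0312, 0.1486] ang [-0.0007, 0.002, 0.8722] rows 6.98
```

Emit:
{"api": "play_rows", "payload": {
  "moves": [
    {"dp": [0.092, 0.031, 0.149], "angular": [0, 0, 0.872], "gripper": 0.3},
    {"dp": [0.092, 0.031, 0.149], "angular": [0, 0, 0.872], "gripper": 0.3},
    {"dp": [0.092, 0.031, 0.149], "angular": [0, 0, 0.872], "gripper": 0.3},
    {"dp": [0.092, 0.031, 0.149], "angular": [0, 0, 0.872], "gripper": 0.3},
    {"dp": [0.092, 0.031, 0.149], "angular": [0, 0, 0.872], "gripper": 0.3},
    {"dp": [0.092, 0.031, 0.149], "angular": [0, 0, 0.872], "gripper": 0.3},
    {"dp": [0.092, 0.031, 0.149], "angular": [0, 0, 0.872], "gripper": 0.3},
    {"dp": [0.092, 0.031, 0.149], "angular": [0, 0, 0.872], "gripper": 0.3}
  ]
}}

```text
time_s: 2.78
tcp_pos: [654.7, -163.8, 149.6]
eef_rot: [[0.744, -0.668, -0.002], [-0.668, -0.744, 0.001], [-0.002, 0.001, -1.0]]
force: [-1.3, -0.9, 0.2]
opening: 55.5
```

```bash
python3 snap.py w2 180 80 400 260 3; python3 - <<'E'
from h import *
s=manip.get_state();print(s['opening'],s['tcp_pos'],s['eef_rot'])
E
```

```text
[ 654.92393298 -164.17121419  150.30119429] 2.8333
55.74501051088224 [ 654.92393298 -164.17121419  150.30119429] [[ 7.46761321e-01 -6.65091300e-01 -1.04480773e-03]
 [-6.65090964e-01 -7.46762031e-01  6.92094932e-04]
 [-1.24052906e-03  1.78062453e-04 -9.99999215e-01]]
```

View pics/w2.png

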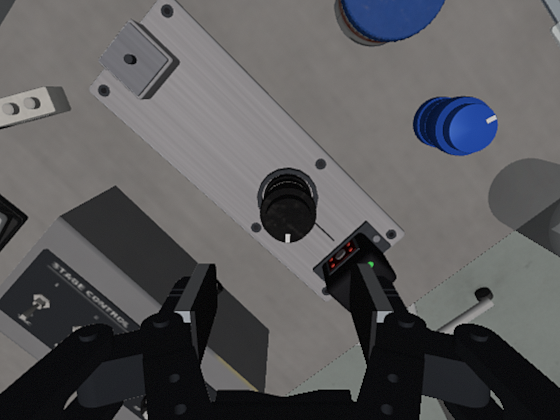

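View pics/w2c.png

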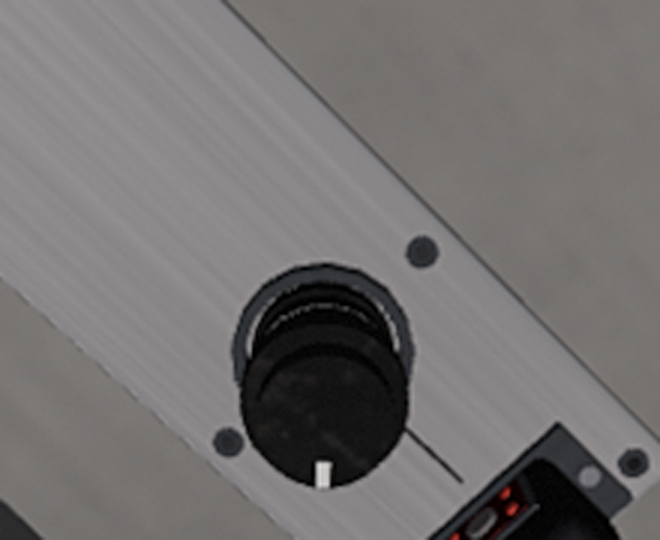

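```bash
python3 - <<'E'
from fit import *
im=cv2.imread('pics/w2.png');crop(im,80,0,220,120,5,'w2a.png');crop(im,280,180,420,300,5,'w2b.png')
c=pickle.load(open('pics/w2.pkl','rb'))
A=lambda x,y:(180+x/3-.33,80+y/3-.33)
# ring outer left/right tangent & top
f=lambda v:np.concatenate([[np.linalg.norm(px2w(c,A(*p),20)[:2]-v)-23.5] for p in ((323,263),(233,345),(415,345),(262,290),(386,290))])
r=least_squares(f,[655,-165]);print('nest from ring',r.x,r.fun)
i=px2w(c,A(323,474),70)[:2];print('idx',i,np.linalg.norm(i-r.x),np.degrees(np.arctan2(*(i-r.x)[::-1])))
E
```

```text
nest from ring [ 655.93155095 -166.41257382] [ 0.56169479 -0.25147217 -0.22339428 -0.32021576 -0.35237691]
idx [ 647.47278712 -174.98762519] 12.045006909320445 -134.60885560071637
```

View pics/w2a.png

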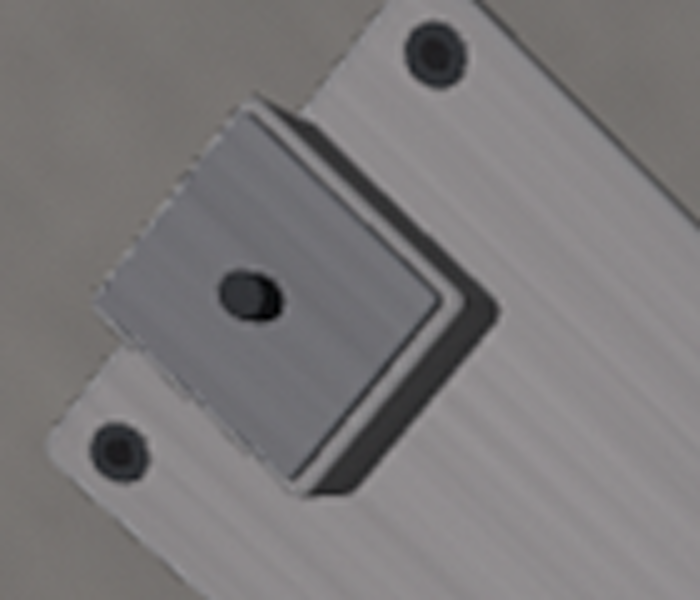

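View pics/w2b.png

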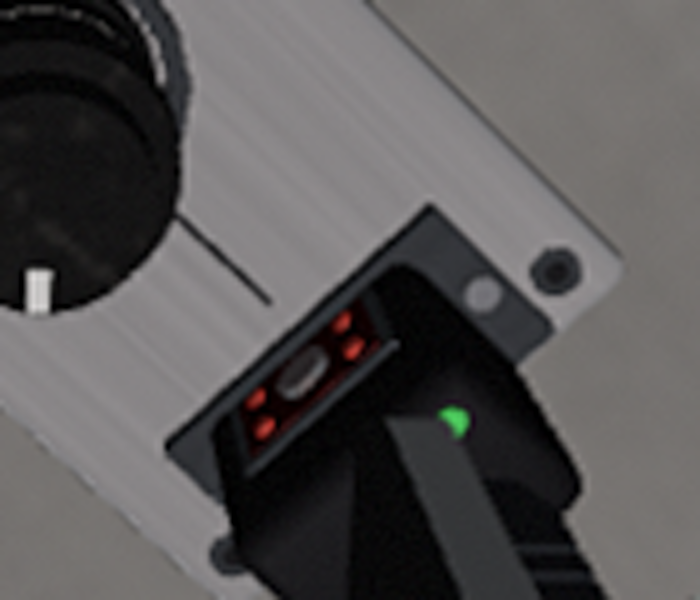

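```bash
python3 - <<'E'
from fit import *
c=pickle.load(open('pics/w2.pkl','rb'))
A=lambda x,y:(180+x/3-.33,80+y/3-.33);a=lambda x,y:(80+x/5-.4,y/5-.4);b=lambda x,y:(280+x/5-.4,180+y/5-.4)
n=np.array([655.93,-166.41]);az=lambda d:np.degrees(np.arctan2(d[1],d[0]))
d=px2w(c,a(243,293),44)[:2];print('dowel',d,np.linalg.norm(d-n),az(d-n)-90)
p=[px2w(c,a(*q),36)[:2] for q in ((250,100),(440,300),(290,480),(98,298))];print(np.array(p).round(1),np.mean(p,0))
print([az(p[k+1]-p[k]) for k in range(3)],[np.linalg.norm(p[k+1]-p[k]) for k in range(3)])
l=[px2w(c,q,12)[:2] for q in (b(178,212),b(270,303))];print('line',az(l[1]-l[0])+90)
e=[px2w(c,q,12)[:2] for q in (b(365,0),b(622,262),a(480,0))];print('edge',az(e[1]-e[0])+90,az(e[1]-e[2])+90)
i=[px2w(c,q,70)[:2] for q in (A(323.7,462),A(322.5,487))];print('idx',az(i[1]-i[0]),i,np.linalg.norm(i[1]-i[0]))
i=[px2w(c,q,70)[:2] for q in (b(40,270),b(38,312))];print('idx',az(i[1]-i[0]),i,np.linalg.norm(i[1]-i[0]))
E
```

```text
dowel [646.84164173 -26.94439912] 139.7614112864487 3.7284416065676
[[662.7 -10.1]
 [663.2 -41.9]
 [632.  -43.8]
 [630.6 -12.2]] [647.12938429 -27.00290973]
[np.float64(-89.09057778347726), np.float64(-176.6206961718914), np.float64(92.66649278554571)] [np.float64(31.81622163740729), np.float64(31.218880528908038), np.float64(31.54529681479404)]
line 2.4794602678388173
edge 3.463369179436043 3.512842044118429
idx -134.31444486959396 [array([ 649.42085058, -173.03044116]), array([ 645.38861649, -177.16034144])] 5.771913724098099
idx -134.29287150344376 [array([ 649.46720505, -173.00741115]), array([ 645.4046028, -177.1715507])] 5.817627978310132
```

```bash
python3 - <<'E'
from h import *
go([656,-166.4,30],down(-44.4))
E
```

```text
dp [0.0024, 0.0009, 0.1203] ang [0.0002, 0.0012, 0.0473] rows 2.89
```

Emit:
{"api": "play_rows", "payload": {
  "moves": [
    {"dp": [0.0024, 0.0009, 0.02], "angular": [0, 0.001, 0.047], "gripper": 0.3},
    {"dp": [0.0024, 0.0009, 0.05], "angular": [0, 0.001, 0.047], "gripper": 0.3},
    {"dp": [0.0024, 0.0009, 0.085], "angular": [0, 0.001, 0.047], "gripper": 0.3},
    {"dp": [0.0024, 0.0009, 0.11], "angular": [0, 0.001, 0.047], "gripper": 0.3},
    {"dp": [0.0024, 0.0009, 0.12], "angular": [0, 0.001, 0.047], "gripper": 0.3},
    {"dp": [0.0024, 0.0009, 0.12], "angular": [0, 0.001, 0.047], "gripper": 0.3},
    {"dp": [0.0024, 0.0009, 0.12], "angular": [0, 0.001, 0.047], "gripper": 0.3}
  ]
}}

```text
time_s: 3.42
tcp_pos: [656.8, -167.9, 31.3]
eef_rot: [[0.713, -0.701, 0.001], [-0.701, -0.713, -0.001], [0.001, -0.0, -1.0]]
force: [-0.1, 0.4, -0.0]
opening: 55.4
```

```bash
python3 snap.py w3 180 150 400 330 3; python3 - <<'E'
from h import *
go([656,-166.4,30],down(-44.4));print(manip.get_state()['force'])
im=manip.capture('scene')[:,:,::-1];crop(im,335,155,475,260,5,'s3.png')
E
```

```text
[ 658.19901109 -168.5017013    32.84151281] 3.4667
dp [-0.0031, 0.0, 0.0028] ang [-0.0015, -0.0041, -0.0026] rows 0.1
[ 0.19907666  0.73429386 -0.33171974]
```

View pics/w3.png

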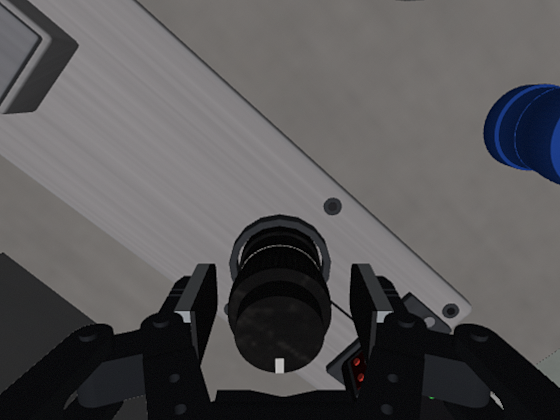

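View pics/s3.png

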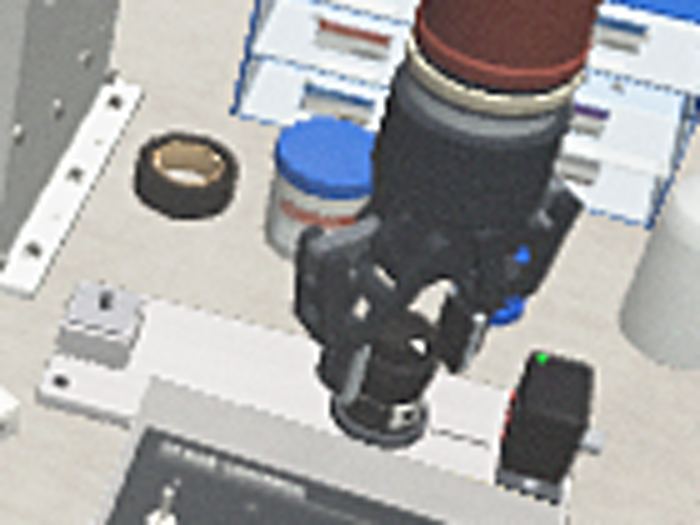

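Emit:
{"api": "play_rows", "payload": {
  "moves": [
    {"dp": [-0.0016, 0, 0.001], "angular": [0, 0, 0], "gripper": 0.3},
    {"dp": [-0.0016, 0, 0.001], "angular": [0, 0, 0], "gripper": -0.4},
    {"dp": [-0.0016, 0, 0.001], "angular": [0, 0, 0], "gripper": -0.4},
    {"dp": [-0.0016, 0, 0.001], "angular": [0, 0, 0], "gripper": -0.4},
    {"dp": [-0.0016, 0, 0.001], "angular": [0, 0, 0], "gripper": -0.4},
    {"dp": [-0.0016, 0, 0.001], "angular": [0, 0, 0], "gripper": -0.4},
    {"dp": [-0.0016, 0, 0.001], "angular": [0, 0, 0], "gripper": -0.4},
    {"dp": [-0.0016, 0, 0.001], "angular": [0, 0, 0], "gripper": -0.4}
  ],
  "grip_force": 35
}}

```text
time_s: 4.18
tcp_pos: [656.7, -167.5, 31.5]
eef_rot: [[0.712, -0.703, 0.003], [-0.703, -0.712, -0.001], [0.003, -0.001, -1.0]]
force: [-0.6, 0.4, 6.2]
opening: 35.5
```

```bash
python3 snap.py w4; python3 - <<'E'
from h import *
s=manip.get_state();print(s['force'],s['ft_torque'],s['opening'])
E
```

```text
[ 656.66581159 -167.49225501   31.53618881] 4.2333
[-1.72041492  0.59793626  5.83038647] [0.1031526  0.1613996  0.00523613] 35.78112385842093
```

View pics/w4.png

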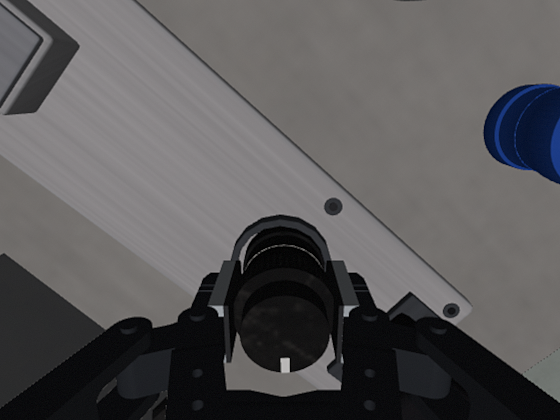

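Emit:
{"api": "play_rows", "payload": {
  "moves": [
    {"dp": [0, 0, -0.0005], "angular": [0, 0, -0.08], "gripper": -0.4},
    {"dp": [0, 0, -0.0005], "angular": [0, 0, -0.18], "gripper": -0.4},
    {"dp": [0, 0, -0.0005], "angular": [0, 0, -0.28], "gripper": -0.4},
    {"dp": [0, 0, -0.0005], "angular": [0, 0, -0.38], "gripper": -0.4},
    {"dp": [0, 0, -0.0005], "angular": [0, 0, -0.42], "gripper": -0.4},
    {"dp": [0, 0, -0.0005], "angular": [0, 0, -0.42], "gripper": -0.4}
  ]
}}

```text
time_s: 4.73
tcp_pos: [656.5, -168.1, 31.6]
eef_rot: [[0.936, -0.351, 0.003], [-0.351, -0.936, -0.002], [0.003, 0.001, -1.0]]
force: [-0.2, -0.4, 5.6]
opening: 35.6
```

```bash
python3 - <<'E'
from h import *
s=manip.get_state();print(s['force'],s['ft_torque'],s['opening']);go([656.7,-167.5,31.5],down(3.6))
E
```

```text
[-0.21394676 -0.35629436  5.63324122] [-0.18730709  0.19857027  0.00972724] 35.561162717755984
dp [-0.0, -0.0007, 0.0001] ang [0.0017, -0.0031, -0.4213] rows 3.37
```

Emit:
{"api": "play_rows", "payload": {
  "moves": [
    {"dp": [0, 0, -0.0005], "angular": [0, 0, -0.08], "gripper": -0.4},
    {"dp": [0, 0, -0.0005], "angular": [0, 0, -0.18], "gripper": -0.4},
    {"dp": [0, 0, -0.0005], "angular": [0, 0, -0.28], "gripper": -0.4},
    {"dp": [0, 0, -0.0005], "angular": [0, 0, -0.38], "gripper": -0.4},
    {"dp": [0, 0, -0.0005], "angular": [0, 0, -0.421], "gripper": -0.4},
    {"dp": [0, 0, -0.0005], "angular": [0, 0, -0.421], "gripper": -0.4}
  ]
}}

```text
time_s: 5.23
tcp_pos: [656.3, -168.0, 31.6]
eef_rot: [[0.998, 0.061, 0.003], [0.061, -0.998, -0.002], [0.002, 0.002, -1.0]]
force: [-0.9, -0.8, 4.5]
opening: 35.6
```

```bash
python3 snap.py w5 180 180 400 400 3; python3 - <<'E'
from h import *
s=manip.get_state();print(s['force'],s['ft_torque'],s['opening']);go([656.7,-167.5,31.5],down(3.6))
im=manip.capture('scene')[:,:,::-1];crop(im,335,155,475,260,5,'s5.png')
E
```

```text
[ 656.29747374 -167.99543632   31.57170276] 5.2833
[-0.04478938 -1.15308445  5.17579292] [-0.28762847  0.03508849 -0.00111176] 35.6289661548455
dp [0.0004, -0.0005, 0.0001] ang [0.0022, -0.0024, -0.0027] rows 0.03
```

View pics/w5c.png

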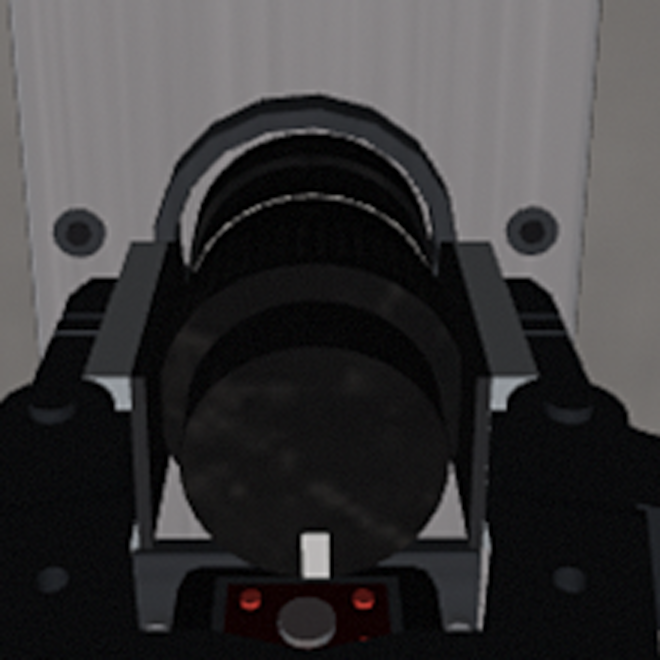

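View pics/s5.png

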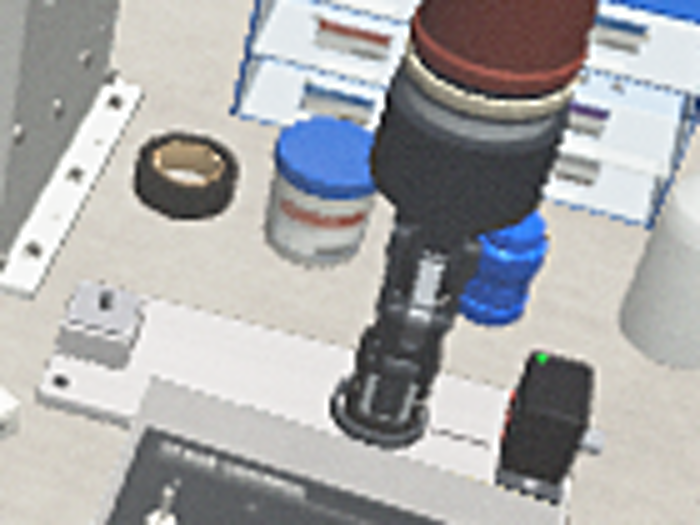

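```bash
python3 - <<'E'
from fit import *
c=pickle.load(open('pics/w5.pkl','rb'));A=lambda x,y:(180+x/3-.33,180+y/3-.33)
az=lambda d:np.degrees(np.arctan2(d[1],d[0]))
im=cv2.imread('pics/w5.png');crop(im,170,0,410,240,3,'w5d.png')
L=[px2w(c,A(*q),12)[:2] for q in ((9,0),(45,345),(601,0),(577,325))]
print(az(L[0]-L[1])-90,az(L[2]-L[3])-90)
for q in ((80,232),(531,232)): print(px2w(c,A(*q),12))
i=[px2w(c,A(*q),70)[:2] for q in ((315,533),(316,578))];print('idx',az(i[1]-i[0])+90,i)
E
```

```text
4.708434775294663 3.8372694728501386
[ 619.59279455 -169.00865865   12.        ]
[ 691.34623527 -164.70790852   12.        ]
idx 4.634999316472289 [array([ 657.19746834, -176.79530765]), array([ 657.69472249, -182.92872566])]
```

View pics/w5d.png

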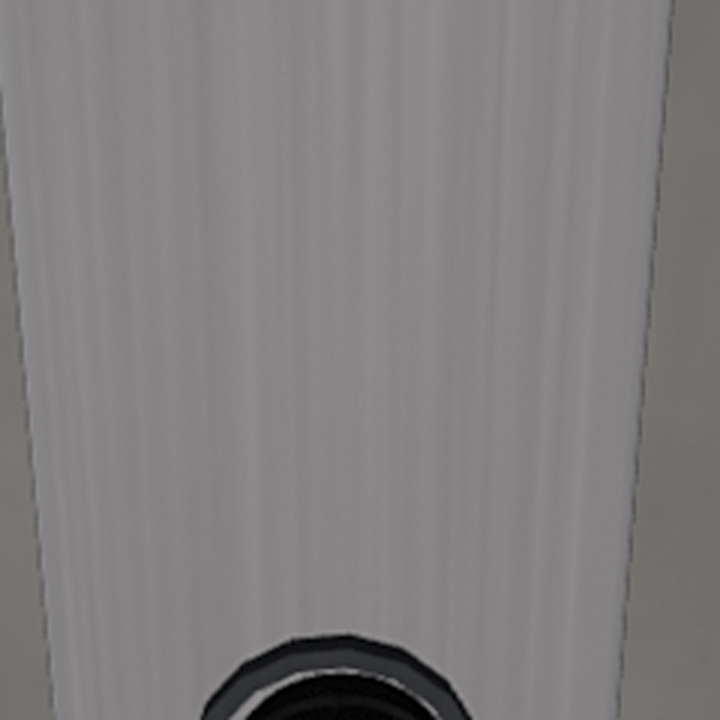

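```bash
python3 - <<'E'
from fit import *
c=pickle.load(open('pics/w5.pkl','rb'));A=lambda x,y:(170+x/3-.33,y/3-.33)
az=lambda d:np.degrees(np.arctan2(d[1],d[0]))
L=[px2w(c,A(*q),12)[:2] for q in ((0,75),(55,712),(671,0),(619,712))]
print(az(L[0]-L[1])-90,az(L[2]-L[3])-90)
E
```

```text
3.719072635784599 3.891425933888499
```

Emit:
{"api": "play_rows", "payload": {
  "moves": [
    {"dp": [0, 0, 0], "angular": [0, 0, 0], "gripper": 0.0},
    {"dp": [0, 0, 0], "angular": [0, 0, 0], "gripper": 0.2},
    {"dp": [0, 0, 0], "angular": [0, 0, 0], "gripper": 0.35},
    {"dp": [0, 0, 0], "angular": [0, 0, 0], "gripper": 0.35},
    {"dp": [0, 0, 0], "angular": [0, 0, 0], "gripper": 0.35}
  ]
}}

```text
time_s: 5.75
tcp_pos: [654.9, -166.8, 29.8]
eef_rot: [[0.998, 0.062, -0.001], [0.062, -0.998, -0.0], [-0.001, 0.0, -1.0]]
force: [-0.8, -0.5, 0.1]
opening: 57.6
```

Emit:
{"api": "play_rows", "payload": {
  "moves": [
    {"dp": [0, 0, -0.01], "angular": [0, 0, 0], "gripper": 0.35},
    {"dp": [0, 0, -0.03], "angular": [0, 0, 0], "gripper": 0.35},
    {"dp": [0, 0, -0.065], "angular": [0, 0, 0], "gripper": 0.35},
    {"dp": [0, 0, -0.1], "angular": [0, 0, 0], "gripper": 0.35},
    {"dp": [0, 0, -0.12], "angular": [0, 0, 0], "gripper": 0.35},
    {"dp": [0, 0, -0.12], "angular": [0, 0, 0], "gripper": 0.35}
  ]
}}

```text
time_s: 6.25
tcp_pos: [660.0, -168.6, 159.4]
eef_rot: [[0.998, 0.062, 0.014], [0.062, -0.998, -0.005], [0.013, 0.006, -1.0]]
force: [2.1, 0.1, 1.6]
opening: 57.4
```

```bash
python3 snap.py w6 180 80 400 280 3; python3 - <<'E'
from h import *
s=manip.get_state();print(s['force'],s['tcp_pos'],s['eef_rot'],s['opening'])
im=manip.capture('scene')[:,:,::-1];cv2.imwrite('pics/s6full.png',im);crop(im,335,155,475,260,5,'s6.png')
E
```

```text
[ 658.35805935 -168.08719787  156.10051985] 6.3
[ 0.54274419  0.3881586  -0.21542319] [ 658.35805935 -168.08719787  156.10051985] [[ 0.99803782  0.06193128  0.00922096]
 [ 0.06196795 -0.99807111 -0.00374531]
 [ 0.00897122  0.00430937 -0.99995047]] 57.53384274288565
```

View pics/w6c.png

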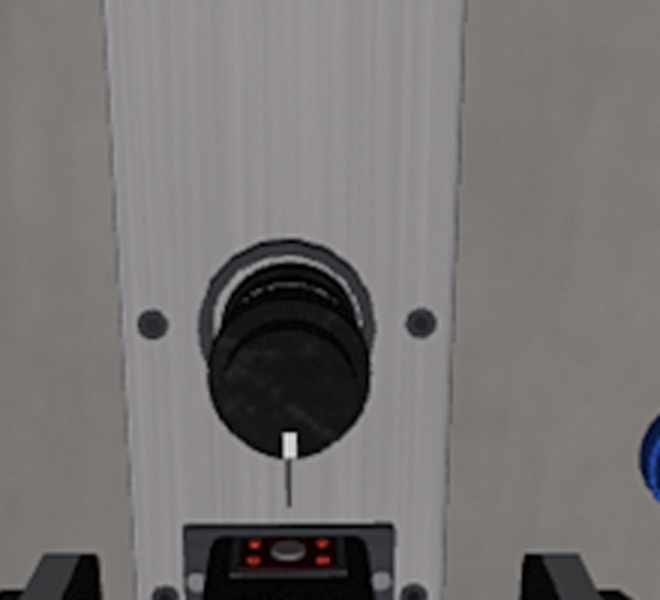

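View pics/s6.png

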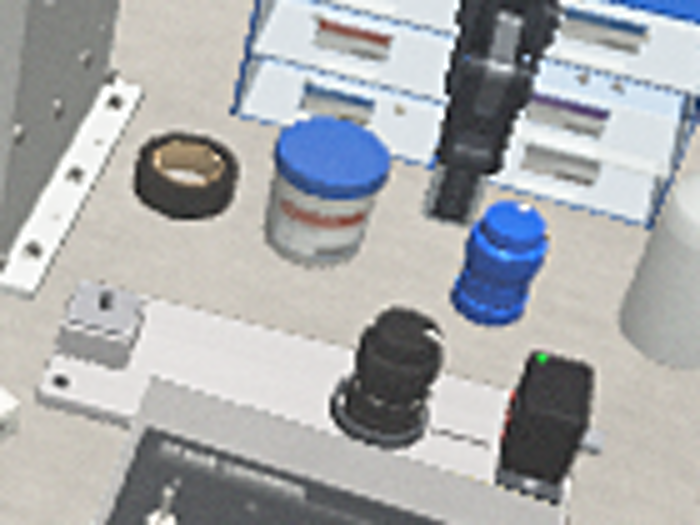

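Index line at crop (290,445) is collinear with the plate's engraved line at x≈289, so the label faces the reader and the lens is released. Next, the bracket.

```bash
python3 - <<'E'
from h import *
go([440,0,260],down(-40)); go([490,317,200],down(-92))
E
```

```text
dp [-0.2053, -0.1803, -0.1082] ang [0.0006, -0.0049, 0.7601] rows 7.05
dp [-0.136, -0.4937, -0.0486] ang [-0.0018, -0.0051, 1.6677] rows 13.35
```

Emit:
{"api": "play_rows", "payload": {
  "moves": [
    {"dp": [-0.205, -0.18, -0.108], "angular": [0, -0.005, 0.76], "gripper": 0.35},
    {"dp": [-0.205, -0.18, -0.108], "angular": [0, -0.005, 0.76], "gripper": 0.35},
    {"dp": [-0.205, -0.18, -0.108], "angular": [0, -0.005, 0.76], "gripper": 0.35},
    {"dp": [-0.205, -0.18, -0.108], "angular": [0, -0.005, 0.76], "gripper": 0.35},
    {"dp": [-0.205, -0.18, -0.108], "angular": [0, -0.005, 0.76], "gripper": 0.35},
    {"dp": [-0.205, -0.18, -0.108], "angular": [0, -0.005, 0.76], "gripper": 0.35},
    {"dp": [-0.205, -0.18, -0.108], "angular": [0, -0.005, 0.76], "gripper": 0.35}
  ]
}}

```text
time_s: 6.93
tcp_pos: [437.8, 0.0, 255.9]
eef_rot: [[0.763, -0.647, -0.009], [-0.647, -0.763, 0.002], [-0.008, 0.004, -1.0]]
force: [0.1, 0.5, 0.6]
opening: 57.7
```

```bash
python3 - <<'E'
from h import *
print(manip.get_state()['tcp_pos']);go([490,317,200],down(-92))
E
```

```text
[4.37800071e+02 4.98130231e-02 2.55890655e+02]
dp [-0.1647, -0.2758, 0.056] ang [0.0074, 0.0054, 0.9026] rows 7.82
```

Emit:
{"api": "play_rows", "payload": {
  "moves": [
    {"dp": [-0.165, -0.276, 0.056], "angular": [0.005, 0.003, 0.903], "gripper": 0.35},
    {"dp": [-0.165, -0.276, 0.056], "angular": [0.005, 0.003, 0.903], "gripper": 0.35},
    {"dp": [-0.165, -0.276, 0.056], "angular": [0.005, 0.003, 0.903], "gripper": 0.35},
    {"dp": [-0.165, -0.276, 0.056], "angular": [0.005, 0.003, 0.903], "gripper": 0.35},
    {"dp": [-0.165, -0.276, 0.056], "angular": [0.005, 0.003, 0.903], "gripper": 0.35},
    {"dp": [-0.165, -0.276, 0.056], "angular": [0.005, 0.003, 0.903], "gripper": 0.35},
    {"dp": [-0.165, -0.276, 0.056], "angular": [0.005, 0.003, 0.903], "gripper": 0.35},
    {"dp": [-0.165, -0.276, 0.056], "angular": [0.005, 0.003, 0.903], "gripper": 0.35}
  ]
}}

```text
time_s: 7.6
tcp_pos: [485.9, 289.4, 204.2]
eef_rot: [[-0.027, -1.0, -0.002], [-1.0, 0.027, -0.002], [0.002, 0.002, -1.0]]
force: [1.3, -0.3, -1.2]
opening: 58.0
```

Emit:
{"api": "play_rows", "payload": {
  "moves": [
    {"dp": [0, 0, 0], "angular": [0, 0, 0], "gripper": 0.0},
    {"dp": [0, 0, 0], "angular": [0, 0, 0], "gripper": 0.0}
  ]
}}

```text
time_s: 7.77
tcp_pos: [485.4, 289.2, 203.6]
eef_rot: [[-0.016, -1.0, -0.004], [-1.0, 0.016, -0.002], [0.003, 0.004, -1.0]]
force: [-0.2, 0.4, -0.4]
opening: 42.4
```

```bash
python3 snap.py b1 180 80 400 280 3; python3 - <<'E'
from h import *
s=manip.get_state();print(s['q'],s['eef_rot'],s['opening'])
E
```

```text
[485.79158607 287.99138785 204.36688864] 7.8167
[ 2.35732224e+01  6.68638440e+00  1.02011279e+02 -6.34302052e-02
  7.15049825e+01  1.14613969e+02] [[-0.01780705 -0.99983746 -0.00282163]
 [-0.9998385   0.01781377 -0.00237665]
 [ 0.00242653  0.00277886 -0.99999319]] 42.82694323605837
```

View pics/b1.png

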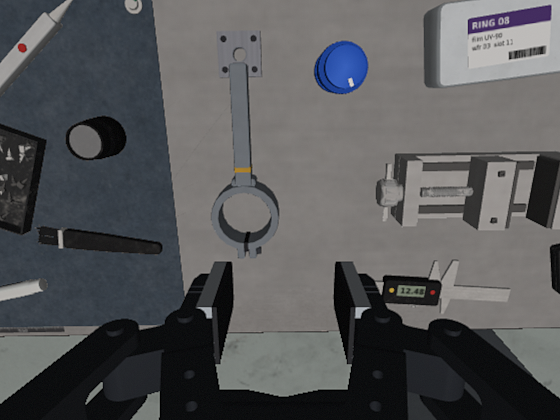

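```bash
python3 - <<'E'
from h import *
im=cv2.imread('pics/b1.png');crop(im,195,20,295,150,5,'b1a.png');crop(im,195,140,295,265,5,'b1b.png')
E
```

```text
(no output)
```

View pics/b1a.png

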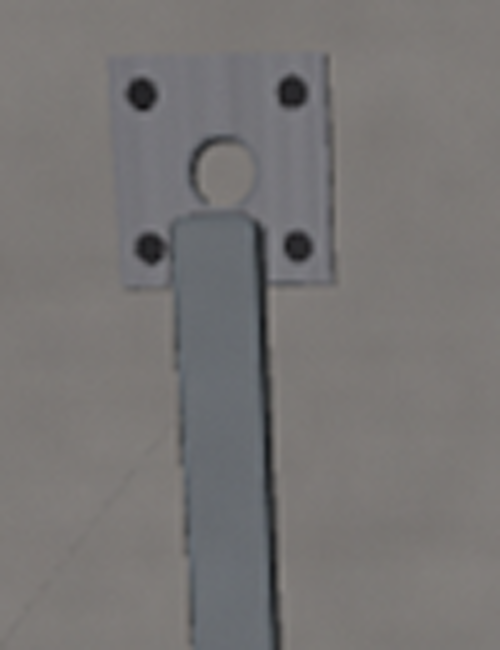

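View pics/b1b.png

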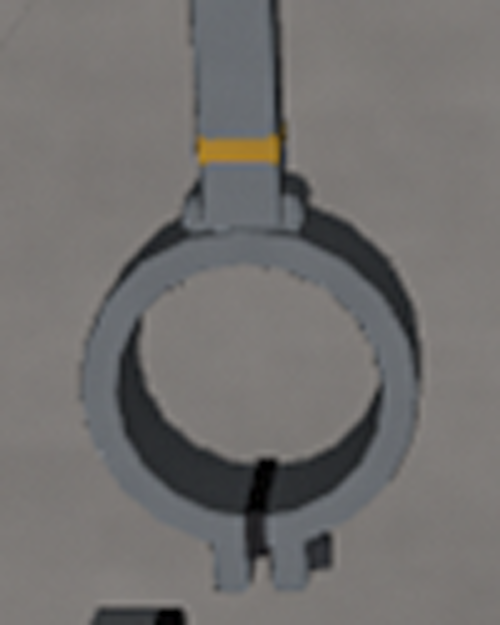

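```bash
python3 - <<'E'
from fit import *
c=pickle.load(open('pics/b1.pkl','rb'))
A=lambda x,y:(195+x/5-.4,20+y/5-.4);B=lambda x,y:(195+x/5-.4,140+y/5-.4)
pts=[((0,0),B(250.5,388),28),((0,45),B(239,151),28),((0,140),A(224,172),10),((-18,158),A(108,57),10),((18,158),A(328,54),10),((18,122),A(337,285),10),((-18,122),A(124,288),10)]
W=[px2w(c,p,z)[:2] for _,p,z in pts]
f=lambda v:(np.array([p[0] for p in pts])@np.array([[np.cos(v[2]),np.sin(v[2])],[-np.sin(v[2]),np.cos(v[2])]])+v[:2]-W).ravel()
r=least_squares(f,[445,318,-1.6]);v=r.x;print(v[:2],np.degrees(v[2]));print(r.fun.reshape(-1,2).round(1))
b=v[:2]+45*np.array([-np.sin(v[2]),np.cos(v[2])]);print('bal',b, W[1])
yaw=np.degrees(v[2]);print(yaw)
go([b[0],b[1],100],down(yaw))
E
```

```text
[451.83054175 324.71085278] -90.17178087205981
[[-1.2 -0. ]
 [ 0.2 -0.1]
 [ 0.1 -0. ]
 [ 0.2 -0.3]
 [ 0.3  0. ]
 [ 0.2  0.4]
 [ 0.2 -0. ]]
bal [496.83033951 324.5759366 ] [496.67045868 324.65099835]
-90.17178087205981
dp [-0.037, -0.0107, 0.1042] ang [0.0028, -0.0024, -0.0148] rows 2.67
```

Emit:
{"api": "play_rows", "payload": {
  "moves": [
    {"dp": [-0.037, -0.0107, 0.03], "angular": [0.003, -0.002, -0.015], "gripper": -0.15},
    {"dp": [-0.037, -0.0107, 0.07], "angular": [0.003, -0.002, -0.015], "gripper": -0.15},
    {"dp": [-0.037, -0.0107, 0.11], "angular": [0.003, -0.002, -0.015], "gripper": -0.15},
    {"dp": [-0.037, -0.0107, 0.124], "angular": [0.003, -0.002, -0.015], "gripper": -0.15},
    {"dp": [-0.037, -0.0107, 0.124], "angular": [0.003, -0.002, -0.015], "gripper": -0.15},
    {"dp": [-0.037, -0.0107, 0.124], "angular": [0.003, -0.002, -0.015], "gripper": -0.15},
    {"dp": [-0.037, -0.0107, 0.124], "angular": [0.003, -0.002, -0.015], "gripper": -0.15}
  ]
}}

```text
time_s: 8.4
tcp_pos: [500.6, 324.6, 84.8]
eef_rot: [[-0.007, -1.0, 0.008], [-1.0, 0.007, 0.003], [-0.003, -0.007, -1.0]]
force: [-0.7, 0.1, 1.3]
opening: 36.4
```

```bash
python3 snap.py b2 ; python3 - <<'E'
from h import *
s=manip.get_state();print(s['eef_rot'],s['opening']); go([496.8,324.6,3],down(-90.2))
E
```

```text
[501.19993568 325.10887447  85.59370636] 8.45
[[-0.00658242 -0.99993786  0.00899691]
 [-0.99996941  0.00662011  0.0041659 ]
 [-0.0042252  -0.00896921 -0.99995085]] 36.57472220596343
dp [0.0009, 0.0051, 0.0825] ang [-0.009, 0.0042, -0.0031] rows 1.98
```

View pics/b2.png

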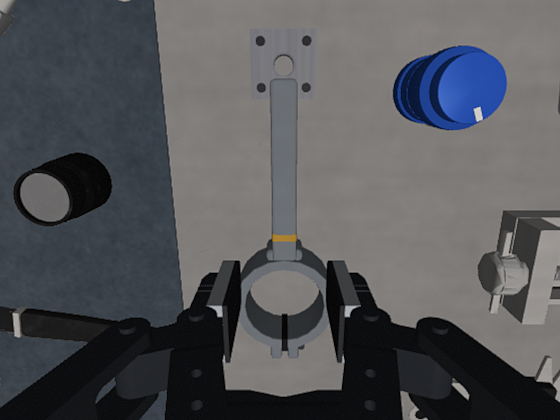

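Emit:
{"api": "play_rows", "payload": {
  "moves": [
    {"dp": [0.001, 0.005, 0.02], "angular": [-0.009, 0.004, -0.003], "gripper": -0.15},
    {"dp": [0.001, 0.005, 0.045], "angular": [-0.009, 0.004, -0.003], "gripper": -0.15},
    {"dp": [0.001, 0.005, 0.06], "angular": [-0.009, 0.004, -0.003], "gripper": -0.15},
    {"dp": [0.001, 0.005, 0.06], "angular": [-0.009, 0.004, -0.003], "gripper": -0.15},
    {"dp": [0.001, 0.005, 0.06], "angular": [-0.009, 0.004, -0.003], "gripper": -0.15},
    {"dp": [0.001, 0.005, 0.06], "angular": [-0.009, 0.004, -0.003], "gripper": -0.15},
    {"dp": [0.001, 0.005, 0.06], "angular": [-0.009, 0.004, -0.003], "gripper": -0.15}
  ]
}}

```text
time_s: 9.03
tcp_pos: [496.4, 325.1, 25.5]
eef_rot: [[-0.003, -1.0, -0.0], [-1.0, 0.003, 0.0], [-0.0, 0.0, -1.0]]
force: [-0.4, 0.2, -0.5]
opening: 36.0
```

```bash
python3 snap.py b3 ; python3 - <<'E'
from h import *
from cell import manip
s=manip.get_state();print(s['eef_rot'],s['opening']); go([496.8,324.6,3],down(-90.2))
c=manip.calibration('wrist');print('band proj if at bal', [w2px(c,[496.8+d,324.6,28]) for d in(-3.5,0,3.5)])
E
```

```text
[496.17587865 324.98607437  25.17943921] 9.0833
[[-2.78018389e-03 -9.99996010e-01 -5.01385170e-04]
 [-9.99996130e-01  2.78013040e-03  1.07339548e-04]
 [-1.05945203e-04  5.01681653e-04 -9.99999869e-01]] 36.43131915753883
dp [0.0004, -0.0006, 0.0222] ang [0.0005, 0.0001, 0.0007] rows 0.53
band proj if at bal [array([284.94065641, 287.22424336]), array([284.92715072, 279.82010233]), array([284.91346315, 272.31625009])]
```

View pics/b3.png

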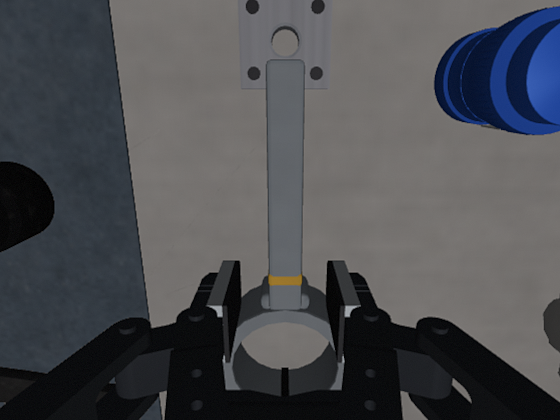

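```bash
python3 - <<'E'
from h import *
im=cv2.imread('pics/b3.png');crop(im,210,250,360,370,5,'b3c.png')
im=cv2.imread('pics/b2.png');crop(im,235,220,335,320,6,'b2c.png')
E
```

```text
(no output)
```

View pics/b3c.png

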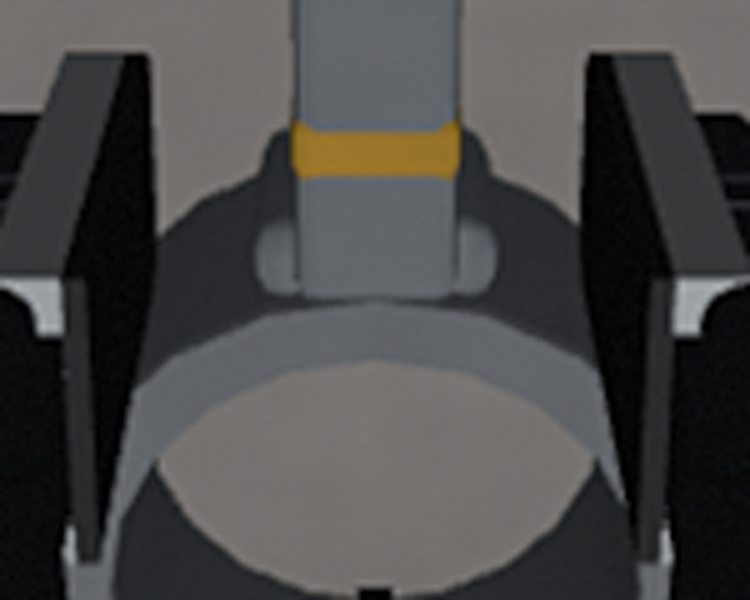

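View pics/b2c.png

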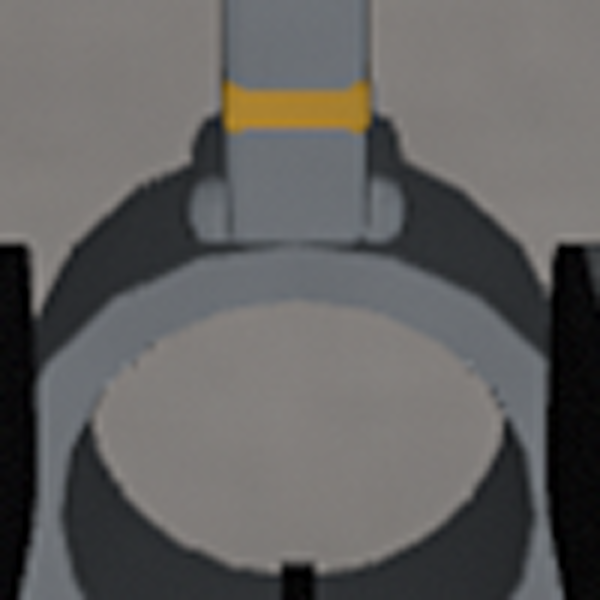

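Emit:
{"api": "play_rows", "payload": {
  "moves": [
    {"dp": [0, -0.0015, 0.01], "angular": [0, 0, 0], "gripper": -0.15},
    {"dp": [0, -0.0015, 0.019], "angular": [0, 0, 0], "gripper": -0.15},
    {"dp": [0, -0.0015, 0.022], "angular": [0, 0, 0], "gripper": -0.15},
    {"dp": [0, -0.0015, 0.022], "angular": [0, 0, 0], "gripper": -0.15},
    {"dp": [0, -0.0015, 0.022], "angular": [0, 0, 0], "gripper": -0.15},
    {"dp": [0, -0.0015, 0.022], "angular": [0, 0, 0], "gripper": -0.15}
  ]
}}

```text
time_s: 9.58
tcp_pos: [495.4, 323.9, 0.3]
eef_rot: [[-0.003, -1.0, -0.005], [-1.0, 0.003, -0.002], [0.002, 0.005, -1.0]]
force: [-0.7, -0.2, 0.2]
opening: 36.3
```

```bash
python3 snap.py b4 200 240 370 390 4; python3 - <<'E'
from h import *
s=manip.get_state();print(s['force'],s['opening']); go([497.3,324.6,3],down(-90.2))
E
```

```text
[495.54988894 324.0196055    0.53590577] 9.6333
[-0.04944955 -0.46187149 -0.52297192] 36.322307447687336
dp [-0.0006, -0.0017, -0.0025] ang [0.0048, -0.002, 0.0008] rows 0.07
```

View pics/b4c.png

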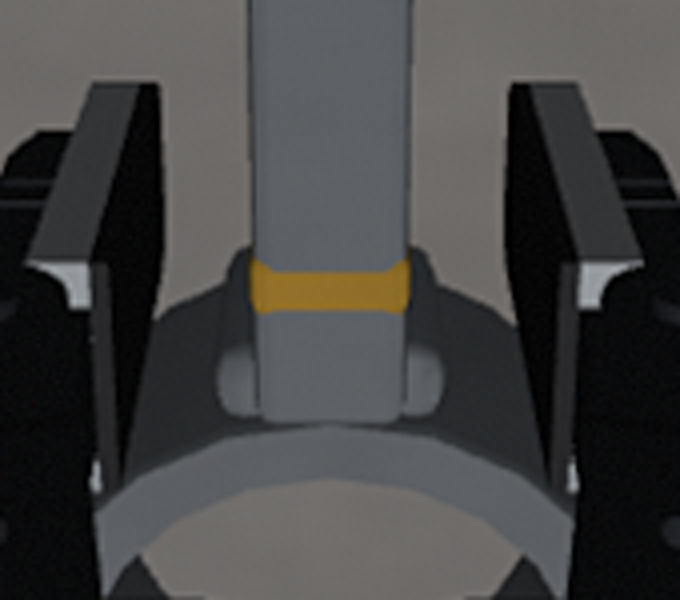

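Emit:
{"api": "play_rows", "payload": {
  "moves": [
    {"dp": [-0.0005, -0.0017, -0.0025], "angular": [0.003, -0.001, 0], "gripper": -0.15},
    {"dp": [-0.0005, -0.0017, -0.0025], "angular": [0.003, -0.001, 0], "gripper": -0.15},
    {"dp": [-0.0005, -0.0017, -0.0025], "angular": [0.003, -0.001, 0], "gripper": -0.15},
    {"dp": [-0.0005, -0.0017, -0.0025], "angular": [0.003, -0.001, 0], "gripper": -0.15}
  ]
}}

```text
time_s: 9.97
tcp_pos: [497.6, 324.7, 3.5]
eef_rot: [[-0.003, -1.0, -0.001], [-1.0, 0.003, -0.001], [0.001, 0.001, -1.0]]
force: [-0.5, -0.1, 0.2]
opening: 36.4
```

```bash
python3 - <<'E'
from h import *
s=manip.get_state();print(s['force'],s['opening'],s['joint_vel']); go([497.3,324.6,3],down(-90.2))
E
```

```text
[-0.50874213 -0.1177683   0.22781757] 36.40321653959338 [-0.04245048  0.15808858  0.05847474 -0.01664177  0.04851055 -0.02360131]
dp [0.0001, 0.0003, 0.0005] ang [0.001, -0.0007, 0.0008] rows 0.01
```

Emit:
{"api": "play_rows", "payload": {
  "moves": [
    {"dp": [0, 0, 0], "angular": [0, 0, 0], "gripper": -0.5},
    {"dp": [0, 0, 0], "angular": [0, 0, 0], "gripper": -0.9},
    {"dp": [0, 0, 0], "angular": [0, 0, 0], "gripper": -0.9},
    {"dp": [0, 0, 0], "angular": [0, 0, 0], "gripper": -0.9},
    {"dp": [0, 0, 0], "angular": [0, 0, 0], "gripper": -0.9},
    {"dp": [0, 0, 0], "angular": [0, 0, 0], "gripper": -0.9},
    {"dp": [0, 0, 0], "angular": [0, 0, 0], "gripper": -0.9}
  ],
  "grip_force": 70
}}

```text
time_s: 10.55
tcp_pos: [497.6, 324.6, 3.5]
eef_rot: [[-0.003, -1.0, -0.001], [-1.0, 0.003, -0.001], [0.001, 0.001, -1.0]]
force: [-0.7, -0.8, 2.0]
opening: 13.2
```

```bash
python3 snap.py b5 200 240 370 390 4; python3 - <<'E'
from h import *
s=manip.get_state();print(s['force'],s['ft_torque'],s['opening']); go([497.3,324.6,3],down(-90.2))
E
```

```text
[497.56245608 324.58498153   3.49367956] 10.6
[-1.0369491  -1.25905172  2.72004863] [-0.14038176  0.11657695  0.00177204] 13.210588381679512
dp [-0.0, 0.0003, 0.0005] ang [0.0012, -0.0009, 0.0009] rows 0.01
```

View pics/b5c.png

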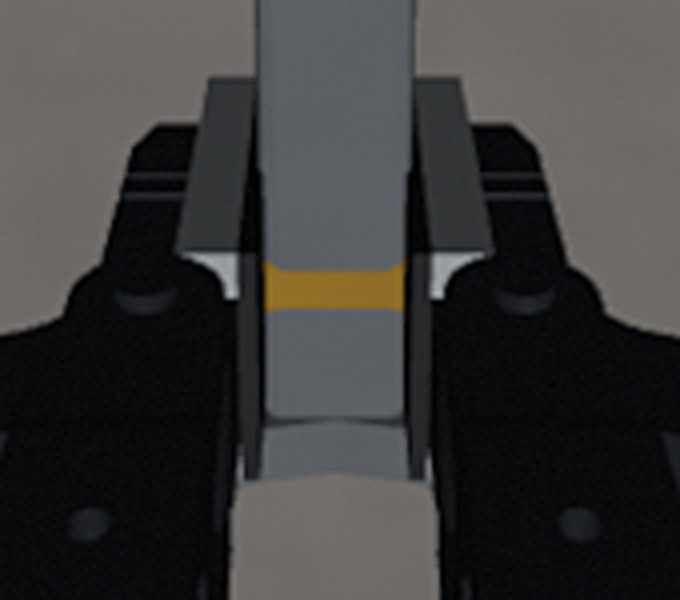

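Emit:
{"api": "play_rows", "payload": {
  "moves": [
    {"dp": [0, 0, -0.004], "angular": [0, 0, 0], "gripper": -0.9},
    {"dp": [0, 0, -0.012], "angular": [0, 0, 0], "gripper": -0.9},
    {"dp": [0, 0, -0.022], "angular": [0, 0, 0], "gripper": -0.9},
    {"dp": [0, 0, -0.03], "angular": [0, 0, 0], "gripper": -0.9},
    {"dp": [0, 0, -0.03], "angular": [0, 0, 0], "gripper": -0.9},
    {"dp": [0, 0, -0.03], "angular": [0, 0, 0], "gripper": -0.9}
  ]
}}

```text
time_s: 11.1
tcp_pos: [498.4, 325.1, 34.5]
eef_rot: [[-0.003, -1.0, 0.001], [-1.0, 0.003, 0.0], [-0.0, -0.001, -1.0]]
force: [-0.1, 1.0, -4.9]
opening: 12.7
```

```bash
python3 snap.py b6 200 0 370 150 4; python3 - <<'E'
from h import *
s=manip.get_state();print(s['force'],s['ft_torque'],s['opening']);print(s['eef_rot'])
im=manip.capture('side')[:,:,::-1];crop(im,250,210,370,270,6,'sd6.png')
E
```

```text
[497.7472384  324.76616904  33.79567664] 11.15
[-0.04334432 -1.00850257 -5.38933635] [-0.04821452  0.02219667 -0.00837265] 12.84282754017539
[[-2.71596045e-03 -9.99996162e-01 -5.47667816e-04]
 [-9.99996239e-01  2.71616894e-03 -3.80312885e-04]
 [ 3.81798984e-04  5.46632841e-04 -9.99999778e-01]]
```

View pics/b6.png

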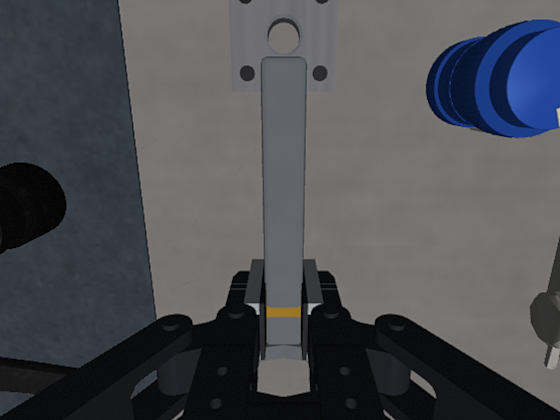

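View pics/sd6.png

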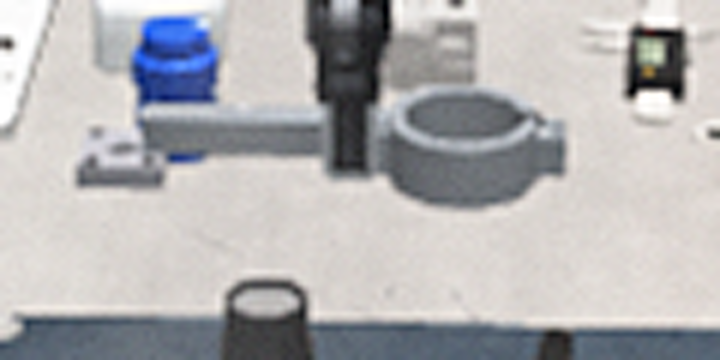

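```bash
python3 - <<'E'
from h import *
a=cv2.imread('pics/b5.png');b=cv2.imread('pics/b6.png')
o=np.hstack([a[0:110,220:350],b[0:110,220:350]]);cv2.imwrite('pics/cmp.png',cv2.resize(o,None,fx=3,fy=3,interpolation=cv2.INTER_CUBIC))
E
```

```text
(no output)
```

View pics/cmp.png

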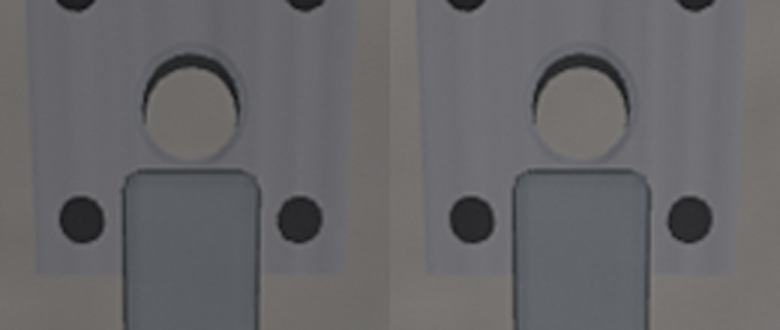

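Emit:
{"api": "play_rows", "payload": {
  "moves": [
    {"dp": [0, 0, -0.025], "angular": [0, 0, 0], "gripper": -0.9},
    {"dp": [0, 0, -0.06], "angular": [0, 0, 0], "gripper": -0.9},
    {"dp": [0, 0, -0.095], "angular": [0, 0, 0], "gripper": -0.9},
    {"dp": [0, 0, -0.13], "angular": [0, 0, 0], "gripper": -0.9},
    {"dp": [0, 0, -0.15], "angular": [0, 0, 0], "gripper": -0.9},
    {"dp": [0, 0, -0.15], "angular": [0, 0, 0], "gripper": -0.9}
  ]
}}

```text
time_s: 11.7
tcp_pos: [501.5, 326.7, 189.8]
eef_rot: [[-0.003, -1.0, 0.009], [-1.0, 0.003, 0.005], [-0.005, -0.009, -1.0]]
force: [2.0, 0.5, -2.9]
opening: 12.7
```

```bash
python3 - <<'E'
from h import *
s=manip.get_state();print(s['force'],s['opening']); go([420,100,200],down(-45))
E
```

```text
[ 2.00595281  0.51568591 -2.93562971] 12.68527785574464
dp [0.2268, 0.0807, -0.012] ang [-0.0108, 0.0006, -0.7881] rows 6.31
```

Emit:
{"api": "play_rows", "payload": {
  "moves": [
    {"dp": [0.015, 0.005, -0.001], "angular": [0, 0, -0.05], "gripper": -0.9},
    {"dp": [0.045, 0.015, -0.003], "angular": [0, 0, -0.15], "gripper": -0.9},
    {"dp": [0.078, 0.027, -0.005], "angular": [0, 0, -0.27], "gripper": -0.9},
    {"dp": [0.112, 0.039, -0.008], "angular": [0, 0, -0.39], "gripper": -0.9},
    {"dp": [0.146, 0.051, -0.01], "angular": [0, 0, -0.51], "gripper": -0.9},
    {"dp": [0.18, 0.063, -0.012], "angular": [0, 0, -0.63], "gripper": -0.9},
    {"dp": [0.21, 0.073, -0.014], "angular": [0, 0, -0.73], "gripper": -0.9},
    {"dp": [0.225, 0.078, -0.016], "angular": [0, 0, -0.788], "gripper": -0.9}
  ]
}}

```text
time_s: 12.37
tcp_pos: [415.6, 97.1, 196.5]
eef_rot: [[0.709, -0.705, -0.007], [-0.705, -0.709, -0.003], [-0.003, 0.007, -1.0]]
force: [0.5, -0.3, -5.0]
opening: 12.5
```

```bash
python3 - <<'E'
from h import *
s=manip.get_state();print(s['force'],s['opening'],s['q']); go([490,-121,200],down(3.7))
E
```

```text
[ 0.48291092 -0.29291554 -4.95033081] 12.465157885102757 [  3.81371619 -10.6012632  119.66650191  -0.15789588  71.37476943
  48.70852091]
dp [0.2065, 0.1021, -0.0034] ang [0.0057, 0.0061, -0.8472] rows 6.78
```

Emit:
{"api": "play_rows", "payload": {
  "moves": [
    {"dp": [0.014, 0.007, 0], "angular": [0, 0, -0.06], "gripper": -0.9},
    {"dp": [0.044, 0.022, 0], "angular": [0, 0, -0.18], "gripper": -0.9},
    {"dp": [0.074, 0.037, 0], "angular": [0, 0, -0.3], "gripper": -0.9},
    {"dp": [0.103, 0.051, 0], "angular": [0, 0, -0.42], "gripper": -0.9},
    {"dp": [0.132, 0.066, 0], "angular": [0, 0, -0.54], "gripper": -0.9},
    {"dp": [0.162, 0.08, 0], "angular": [0, 0, -0.66], "gripper": -0.9},
    {"dp": [0.19, 0.094, 0], "angular": [0, 0, -0.78], "gripper": -0.9},
    {"dp": [0.205, 0.101, 0], "angular": [0, 0, -0.846], "gripper": -0.9}
  ]
}}

```text
time_s: 13.03
tcp_pos: [492.0, -119.5, 197.1]
eef_rot: [[0.998, 0.064, -0.004], [0.064, -0.998, -0.002], [-0.004, 0.001, -1.0]]
force: [1.3, -0.2, -3.3]
opening: 12.7
```

Emit:
{"api": "play_rows", "payload": {
  "moves": [
    {"dp": [0, 0, 0], "angular": [0, 0, 0], "gripper": -0.9},
    {"dp": [0, 0, 0], "angular": [0, 0, 0], "gripper": -0.9},
    {"dp": [0, 0, 0], "angular": [0, 0, 0], "gripper": -0.9},
    {"dp": [0, 0, 0], "angular": [0, 0, 0], "gripper": -0.9}
  ]
}}

```text
time_s: 13.37
tcp_pos: [491.4, -115.1, 198.2]
eef_rot: [[0.998, 0.061, -0.004], [0.061, -0.998, 0.001], [-0.004, -0.001, -1.0]]
force: [-0.9, -0.8, -3.9]
opening: 12.6
```

```bash
python3 - <<'E'
from h import *
s=manip.get_state();print(s['force'],s['opening'],s['eef_rot']); go([653,-121,150],down(3.7))
E
```

```text
[-0.90576799 -0.78049666 -3.88580784] 12.619120879447625 [[ 9.98142014e-01  6.08001865e-02 -3.98198574e-03]
 [ 6.08030929e-02 -9.98149592e-01  6.12818048e-04]
 [-3.93735799e-03 -8.53796490e-04 -9.99991884e-01]]
dp [0.1611, 0.0157, 0.0475] ang [-0.0009, 0.0039, -0.0037] rows 4.05
```

Emit:
{"api": "play_rows", "payload": {
  "moves": [
    {"dp": [0.02, 0.002, 0.005], "angular": [0, 0, 0], "gripper": -0.9},
    {"dp": [0.055, 0.005, 0.015], "angular": [0, 0, -0.004], "gripper": -0.9},
    {"dp": [0.09, 0.009, 0.027], "angular": [0, 0.002, -0.004], "gripper": -0.9},
    {"dp": [0.125, 0.012, 0.038], "angular": [0, 0.003, -0.004], "gripper": -0.9},
    {"dp": [0.15, 0.015, 0.045], "angular": [0, 0.003, -0.004], "gripper": -0.9},
    {"dp": [0.161, 0.0157, 0.0475], "angular": [0, 0.003, -0.004], "gripper": -0.9},
    {"dp": [0.161, 0.0157, 0.0475], "angular": [0, 0.003, -0.004], "gripper": -0.9},
    {"dp": [0.161, 0.0157, 0.0475], "angular": [0, 0.003, -0.004], "gripper": -0.9}
  ]
}}

```text
time_s: 14.03
tcp_pos: [653.7, -120.9, 150.8]
eef_rot: [[0.998, 0.066, -0.001], [0.066, -0.998, 0.0], [-0.001, -0.0, -1.0]]
force: [-1.4, 0.2, -4.1]
opening: 12.5
```

Emit:
{"api": "play_rows", "payload": {
  "moves": [
    {"dp": [0, 0, 0], "angular": [0, 0, 0], "gripper": -0.9},
    {"dp": [0, 0, 0], "angular": [0, 0, 0], "gripper": -0.9},
    {"dp": [0, 0, 0], "angular": [0, 0, 0], "gripper": -0.9},
    {"dp": [0, 0, 0], "angular": [0, 0, 0], "gripper": -0.9}
  ]
}}

```text
time_s: 14.37
tcp_pos: [653.7, -122.4, 152.6]
eef_rot: [[0.998, 0.064, 0.002], [0.064, -0.998, -0.001], [0.002, 0.001, -1.0]]
force: [-0.5, 0.0, -4.6]
opening: 12.9
```

```bash
python3 snap.py p1 200 0 370 150 4;  python3 - <<'E'
from h import *
s=manip.get_state();print(s['force'],s['opening'],s['eef_rot']); go([653,-121,150],down(3.7))
im=manip.capture('scene')[:,:,::-1];crop(im,300,130,475,260,4,'sp1.png')
E
```

```text
[ 653.85169883 -122.45946084  152.531928  ] 14.4167
[-0.07989677 -0.2645332  -4.17472425] 12.816385410883024 [[ 9.97939561e-01  6.41240751e-02  2.17627538e-03]
 [ 6.41259959e-02 -9.97941470e-01 -8.24536926e-04]
 [ 2.11892279e-03  9.62393844e-04 -9.99997292e-01]]
dp [-0.0008, -0.0015, 0.0025] ang [0.001, -0.0021, -0.0004] rows 0.07
```

View pics/p1.png

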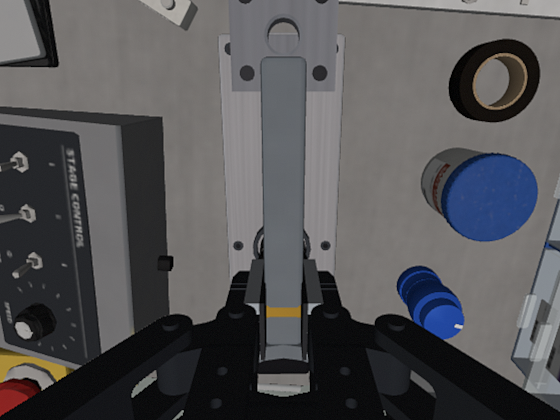

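View pics/sp1.png

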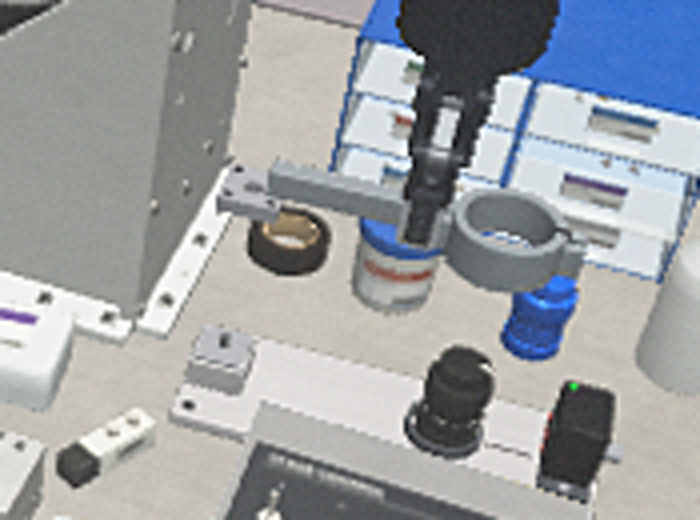

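```bash
python3 - <<'E'
from h import *
im=cv2.imread('pics/p1.png');crop(im,205,25,360,130,5,'p1a.png');crop(im,205,190,360,295,5,'p1b.png')
E
```

```text
(no output)
```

View pics/p1a.png

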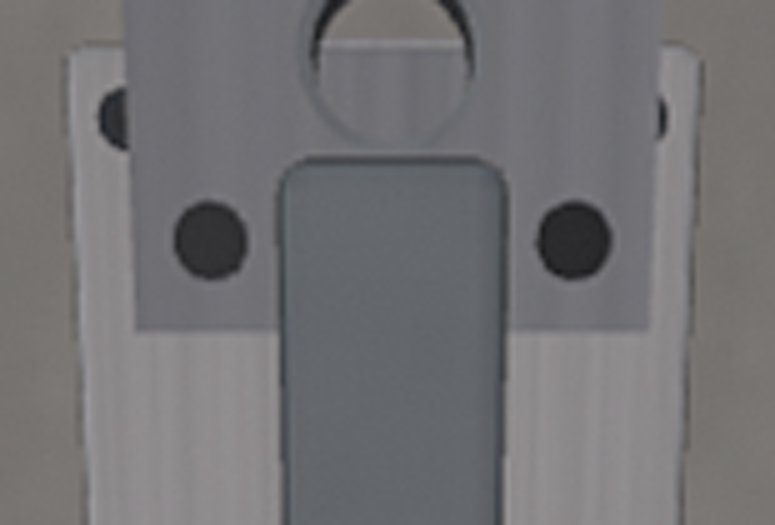

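View pics/p1b.png

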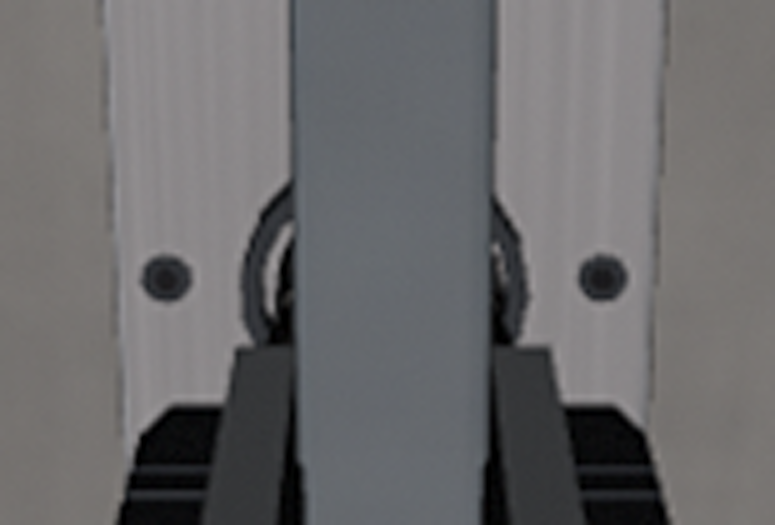

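```bash
python3 - <<'E'
from fit import *
c=pickle.load(open('pics/p1.pkl','rb'))
A=lambda x,y:(205+x/5-.4,25+y/5-.4);B=lambda x,y:(205+x/5-.4,190+y/5-.4)
for q,z in ((A(72,45),12),(A(697,47),12),(A(320,41),36),(A(465,41),36)): print('far',px2w(c,q,z)[:2])
for q in (B(166,278),B(603,278)): print('screw',px2w(c,q,12)[:2])
for q in (B(105,0),B(665,0)): print('edge',px2w(c,q,12)[:2])
zb=152.53-3.5
im=cv2.imread('pics/p1.png')
h=[px2w(c,q,zb+10)[:2] for q in (A(135,330),A(650,330))];print('foot y=122 corners',h)
print('hole',px2w(c,(283.4,25+0/5-.4+ (70-0)/5*0+10),zb+10)[:2])
b=px2w(c,(284,311.5),zb+28)[:2];print('band',b)
# fixture pred
a=np.radians(3.7);ax=np.array([np.cos(a),np.sin(a)]);ay=np.array([-np.sin(a),np.cos(a)])
for n in ([655.93,-166.41],[655.1,-165.7]):
  o=np.array(n)+40*ay; print('pred far corners',o-45*ax+120*ay,o+45*ax+120*ay,'post far',o+118*ay)
E
```

```text
far [601.97832155  -9.96256642]
far [689.04513253  -4.61655039]
far [637.48719212 -10.52267488]
far [655.95964111  -9.33411329]
screw [ 619.47097377 -168.77326195]
screw [ 691.50000562 -164.23366783]
edge [ 608.57713102 -122.01880195]
edge [ 696.63238578 -116.43484711]
foot y=122 corners [array([630.71620027, -46.68729173]), array([666.7361899 , -44.38107105])]
hole [647.67518172 -27.62141709]
band [ 653.93698487 -122.52054394]
pred far corners [600.69862786  -9.64745495] [690.5110335   -3.83954721] post far [645.7338953   -8.73933231]
pred far corners [599.86862786  -8.93745495] [689.6810335   -3.12954721] post far [644.9038953   -8.02933231]
```

Emit:
{"api": "play_rows", "payload": {
  "moves": [
    {"dp": [-0.0009, -0.0007, 0.015], "angular": [0.001, -0.001, 0], "gripper": -0.9},
    {"dp": [-0.0009, -0.0007, 0.035], "angular": [0.001, -0.001, 0], "gripper": -0.9},
    {"dp": [-0.0009, -0.0007, 0.052], "angular": [0.001, -0.001, 0], "gripper": -0.9},
    {"dp": [-0.0009, -0.0007, 0.06], "angular": [0.001, -0.001, 0], "gripper": -0.9},
    {"dp": [-0.0009, -0.0007, 0.06], "angular": [0.001, -0.001, 0], "gripper": -0.9},
    {"dp": [-0.0009, -0.0007, 0.06], "angular": [0.001, -0.001, 0], "gripper": -0.9},
    {"dp": [-0.0009, -0.0007, 0.06], "angular": [0.001, -0.001, 0], "gripper": -0.9},
    {"dp": [-0.0009, -0.0007, 0.06], "angular": [0.001, -0.001, 0], "gripper": -0.9}
  ]
}}

```text
time_s: 15.13
tcp_pos: [654.7, -122.2, 93.7]
eef_rot: [[0.998, 0.064, 0.004], [0.064, -0.998, -0.001], [0.004, 0.001, -1.0]]
force: [-0.1, -0.1, -4.2]
opening: 12.4
```

Emit:
{"api": "play_rows", "payload": {
  "moves": [
    {"dp": [0, 0, 0], "angular": [0, 0, 0], "gripper": -0.9},
    {"dp": [0, 0, 0], "angular": [0, 0, 0], "gripper": -0.9},
    {"dp": [0, 0, 0], "angular": [0, 0, 0], "gripper": -0.9},
    {"dp": [0, 0, 0], "angular": [0, 0, 0], "gripper": -0.9}
  ]
}}

```text
time_s: 15.47
tcp_pos: [653.6, -121.8, 92.4]
eef_rot: [[0.998, 0.064, 0.001], [0.064, -0.998, 0.0], [0.001, -0.0, -1.0]]
force: [-0.2, -0.3, -4.2]
opening: 12.6
```

```bash
python3 snap.py p2 205 0 360 120 5;  python3 - <<'E'
from h import *
s=manip.get_state();print(s['force'],s['opening'],s['eef_rot']); go([652.7,-121.2,54.5],down(3.7))
im=manip.capture('scene')[:,:,::-1];crop(im,310,170,470,270,5,'sp2.png')
E
```

```text
[ 653.46524726 -121.80825745   92.23118282] 15.5167
[ 0.00590987  0.14586104 -4.37678026] 12.906082564270738 [[ 9.97918963e-01  6.44733824e-02  9.62848857e-04]
 [ 6.44732646e-02 -9.97919423e-01  1.52891532e-04]
 [ 9.70703010e-04 -9.04953494e-05 -9.99999525e-01]]
dp [-0.0008, -0.0007, 0.0377] ang [-0.0001, -0.001, -0.0001] rows 0.91
```

View pics/p2c.png

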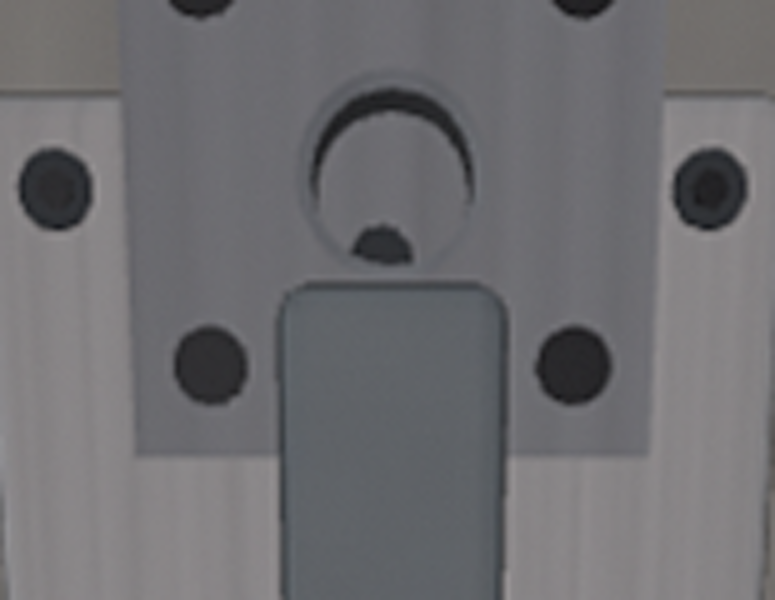

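View pics/sp2.png

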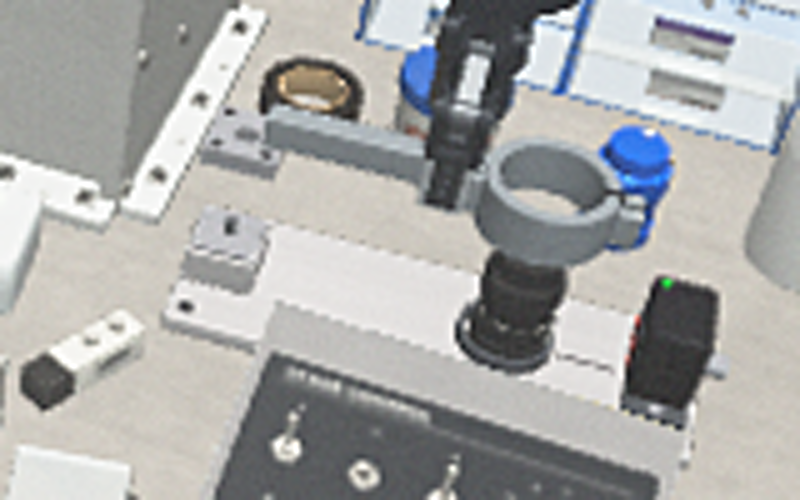

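Emit:
{"api": "play_rows", "payload": {
  "moves": [
    {"dp": [-0.0012, -0.0006, 0.0], "angular": [0, -0.001, 0], "gripper": -0.9},
    {"dp": [-0.0012, -0.0006, 0.007], "angular": [0, -0.001, 0], "gripper": -0.9},
    {"dp": [-0.0012, -0.0006, 0.016], "angular": [0, -0.001, 0], "gripper": -0.9},
    {"dp": [-0.0012, -0.0006, 0.025], "angular": [0, -0.001, 0], "gripper": -0.9},
    {"dp": [-0.0012, -0.0006, 0.032], "angular": [0, -0.001, 0], "gripper": -0.9},
    {"dp": [-0.0012, -0.0006, 0.036], "angular": [0, -0.001, 0], "gripper": -0.9},
    {"dp": [-0.0012, -0.0006, 0.037], "angular": [0, -0.001, 0], "gripper": -0.9},
    {"dp": [-0.0012, -0.0006, 0.037], "angular": [0, -0.001, 0], "gripper": -0.9}
  ]
}}

```text
time_s: 16.23
tcp_pos: [651.6, -121.1, 53.9]
eef_rot: [[0.998, 0.064, -0.002], [0.064, -0.998, 0.001], [-0.002, -0.001, -1.0]]
force: [0.1, 0.3, -4.8]
opening: 12.8
```

Emit:
{"api": "play_rows", "payload": {
  "moves": [
    {"dp": [0, 0, 0], "angular": [0, 0, 0], "gripper": -0.9},
    {"dp": [0, 0, 0], "angular": [0, 0, 0], "gripper": -0.9},
    {"dp": [0, 0, 0], "angular": [0, 0, 0], "gripper": -0.9},
    {"dp": [0, 0, 0], "angular": [0, 0, 0], "gripper": -0.9},
    {"dp": [0, 0, 0], "angular": [0, 0, 0], "gripper": -0.9},
    {"dp": [0, 0, 0], "angular": [0, 0, 0], "gripper": -0.9}
  ]
}}

```text
time_s: 16.73
tcp_pos: [652.3, -121.3, 55.2]
eef_rot: [[0.998, 0.064, 0.0], [0.064, -0.998, 0.0], [0.0, -0.0, -1.0]]
force: [-0.4, 0.6, -3.8]
opening: 12.8
```

```bash
python3 snap.py p3 205 0 360 120 5;  python3 - <<'E'
from h import *
s=manip.get_state();print(s['force'],s['opening'],s['eef_rot']); go([652.6,-121.0,54.5],down(3.7))
im=manip.capture('scene')[:,:,::-1];crop(im,310,170,470,270,5,'sp3.png');cv2.imwrite('pics/sp3full.png',im)
im=manip.capture('side')[:,:,::-1];crop(im,230,130,350,220,6,'sd3.png')
E
```

```text
[ 652.22947634 -121.27437388   55.13453706] 16.7833
[ 0.04581059 -0.18365713 -3.35295212] 12.692347768069824 [[ 9.97921250e-01  6.44449733e-02 -1.56507443e-04]
 [ 6.44449956e-02 -9.97921251e-01  1.41574685e-04]
 [-1.47058326e-04 -1.51366508e-04 -9.99999978e-01]]
dp [0.0004, -0.0002, 0.0006] ang [-0.0002, 0.0001, -0.0001] rows 0.02
```

View pics/p3c.png

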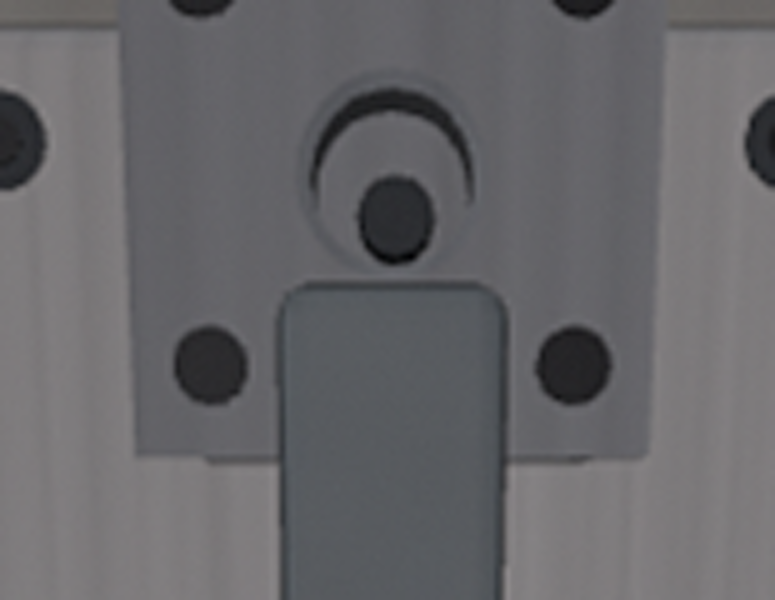

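View pics/sp3.png

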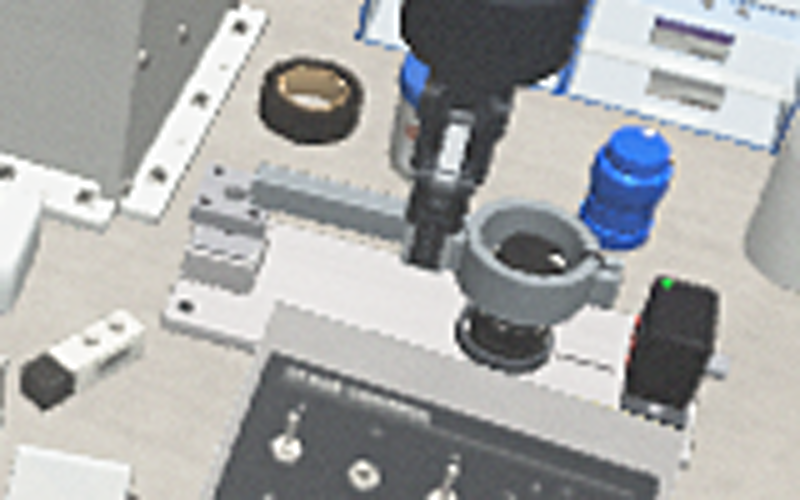

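View pics/sd3.png

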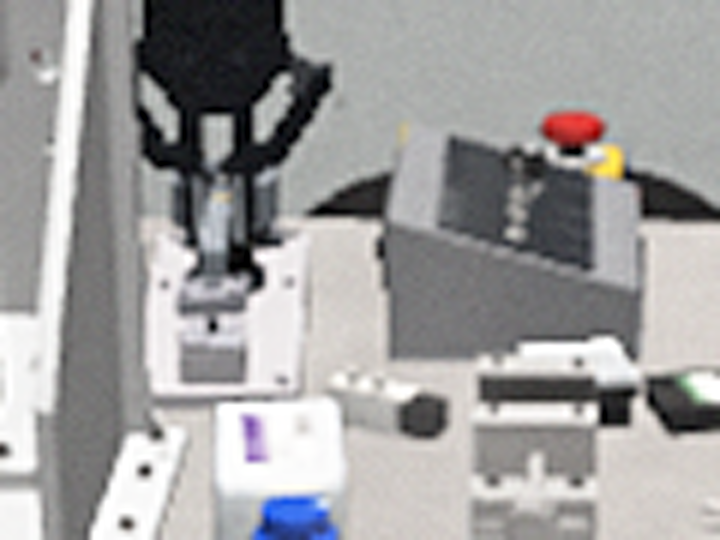

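```bash
python3 - <<'E'
from fit import *
c=pickle.load(open('pics/p3.pkl','rb'));A=lambda x,y:(205+x/5-.4,y/5-.4)
a=np.radians(3.7);ax=np.array([np.cos(a),np.sin(a)]);ay=np.array([-np.sin(a),np.cos(a)])
zb=55.1-3.5
d=px2w(c,A(396,213),44)[:2];h=px2w(c,A(390,170),zb+10)[:2]
cor=[px2w(c,A(*q),zb+10)[:2] for q in ((135,456),(649,456))];h2=np.mean(cor,0)+18*ay
print('dowel',d,'hole',h,h2,'diff',[(ax@(x-d),ay@(x-d)) for x in (h,h2)])
w=w2px(c,[*d,44]);
# predict outline of dowel and of hole underside for consistency
def ell(ctr,r,z): 
  P=np.array([w2px(c,[ctr[0]+r*np.cos(t),ctr[1]+r*np.sin(t),z]) for t in np.linspace(0,6.28,60)]);P=(P-[205,0]+.4)*5;return P.min(0).round(),P.max(0).round()
print('dowel top',ell(d,3,44),'base',ell(d,3,36));print('hole top',ell(h2,5.5,zb+10),'hole bot',ell(h2,5.5,zb))
L=[px2w(c,A(*q),36)[:2] for q in ((205,462),(590,462))];print('pad near edge',L,ay@(np.mean(L,0)-d))
E
```

```text
dowel [646.40363392 -26.76008871] hole [645.92968878 -26.23018786] [646.07687838 -26.56531326] diff [(np.float64(-0.43876153101845566), np.float64(0.559381107627641)), (np.float64(-0.3135051478769175), np.float64(0.21545575154247104))]
dowel top (array([357., 170.]), array([435., 255.])) base (array([359., 185.]), array([433., 266.]))
hole top (array([310.,  85.]), array([474., 264.])) hole bot (array([316., 112.]), array([468., 278.]))
pad near edge [array([631.69247675, -45.88923468]), array([663.74308807, -43.83083383])] -18.14702338796648
```

Emit:
{"api": "play_rows", "payload": {
  "moves": [
    {"dp": [0.0003, -0.0001, 0.0005], "angular": [0, 0, 0], "gripper": -0.9},
    {"dp": [0.0003, -0.0001, 0.0005], "angular": [0, 0, 0], "gripper": -0.9},
    {"dp": [0.0003, -0.0001, 0.0005], "angular": [0, 0, 0], "gripper": -0.9},
    {"dp": [0.0003, -0.0001, 0.0005], "angular": [0, 0, 0], "gripper": -0.9},
    {"dp": [0.0003, -0.0001, 0.0005], "angular": [0, 0, 0], "gripper": -0.9},
    {"dp": [0.0003, -0.0001, 0.0005], "angular": [0, 0, 0], "gripper": -0.9},
    {"dp": [0.0003, -0.0001, 0.0005], "angular": [0, 0, 0], "gripper": -0.9},
    {"dp": [0.0003, -0.0001, 0.0005], "angular": [0, 0, 0], "gripper": -0.9}
  ]
}}

```text
time_s: 17.55
tcp_pos: [652.5, -121.1, 54.5]
eef_rot: [[0.998, 0.064, -0.0], [0.064, -0.998, 0.0], [-0.0, -0.0, -1.0]]
force: [-0.5, -0.8, -4.4]
opening: 12.8
```

```bash
python3 snap.py p4 205 0 360 120 5;  python3 - <<'E'
from h import *
s=manip.get_state();print(s['force'],s['ft_torque'],s['opening'],s['eef_rot'],s['tcp_pos'])
im=manip.capture('scene')[:,:,::-1];crop(im,385,200,455,255,11,'sp4.png')
s=manip.get_state();print(s['force'],s['ft_torque'])
c=manip.calibration('scene');f=lambda X:((w2px(c,X)-[385,200]+.5)*11).round()
n=np.array([655.6,-166.4])
for r,z in ((24,79.1),(31,51.1),(15,70)):
  P=np.array([f([n[0]+r*np.cos(t),n[1]+r*np.sin(t),z]) for t in np.linspace(0,6.28,60)]);print(r,P.min(0),P.max(0))
E
```

```text
[ 652.43789778 -121.15017827   54.4464247 ] 17.6
[-0.54084888 -0.37885571 -3.30941446] [-0.00972205 -0.01987986 -0.01248568] 12.665500561016458 [[ 9.97923302e-01  6.44118113e-02 -4.49650688e-04]
 [ 6.44119105e-02 -9.97923375e-01  2.09626486e-04]
 [-4.35214511e-04 -2.38154015e-04 -9.99999877e-01]] [ 652.43789778 -121.15017827   54.4464247 ]
[ 0.09951973  0.59699169 -4.05997853] [-0.04565432 -0.024823   -0.00327155]
24 [227. 121.] [459. 273.]
31 [167. 194.] [460. 392.]
15 [261. 180.] [404. 275.]
```

View pics/sp4.png

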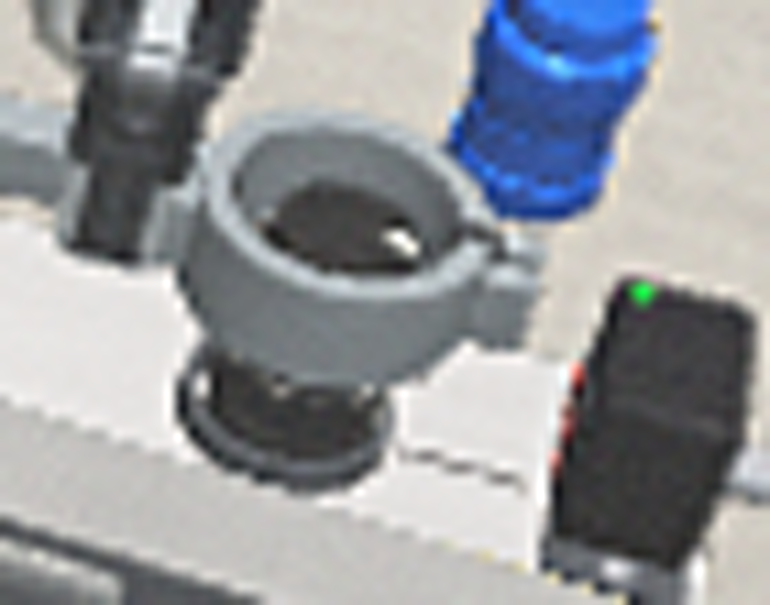

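View pics/p4c.png

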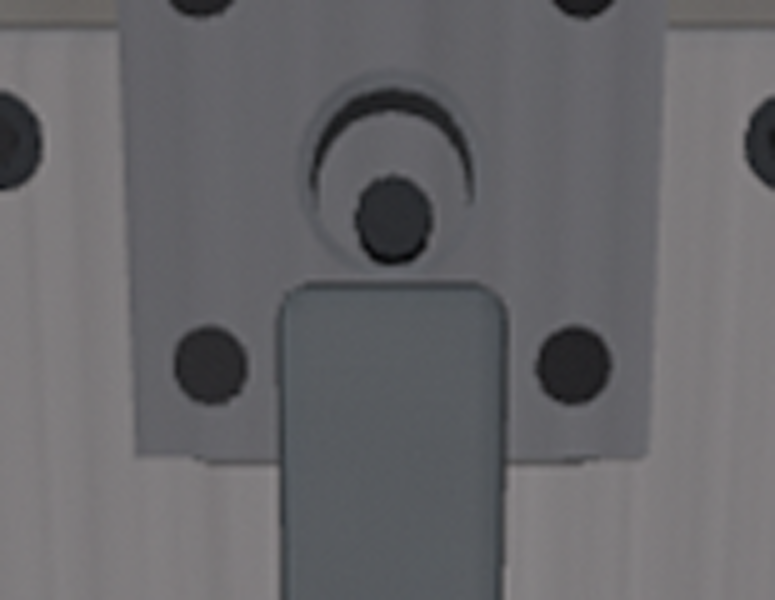

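```bash
python3 - <<'E'
from cell import manip
print(manip.finish_job()); s=manip.get_state();print(s['time_s'],s['tcp_pos'],s['force'])
E
```

```text
the job is handed in; nothing more can be done
None
the job is handed in; nothing more can be done
```

The lens is turned to face the reader, and the bracket is held level over the fixture with nothing touching. I handed the job in at about 17.7 s of the 72 s limit.

- **Lens:** I gripped the black lens in its nest and turned it about 48° anticlockwise, then let go of it. From above, its index line was in line with the line engraved on the plate towards the reader. I did not see the code label itself from the front afterwards.
- **Bracket:** I gripped it at the yellow band, about 0.7 mm further towards the foot so the pads clear the bosses beside the ring. It did not tilt in the grip when lifted, and I carried it round in front of the machine head.
- **Foot:** In the last wrist picture the foot hole is within about 0.5 mm of the dowel. The foot's underside is about 15 mm above the pad (51 mm against 36 mm). That height comes from the arm's readings, not a direct measurement of the gap.
- **Ring:** In the scene picture the ring surrounds the lens top with a gap all round. One reading of the bore's front edge was about 25 px (enlarged crop) off my prediction. I put that down to misreading the edge, since the foot and the yaw both fit.
- **Level and forces:** Tool tilt is under 0.05°. The only load is the bracket's weight, 3.3 to 4.4 N over the last readings against 5.4 N at the first lift. I took the difference as sensor noise, as there was no sideways force.

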